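Load the teaching balance with the kit weights

TASK

Catch the front lip of the tote under the slatted shelf with the standing pull hook (not the hand), drag the tote out until all of it is clear of the shelf, and stand the hook on the bench. Hang every yoke weight from the tote astride the pivoting balance bar, one to a seat, alternately left and right so that the bar never swings far (two more on one side than on the other is too much, and so is pressing it down), with an odd one going on the middle seat, so that the bar ends level. Then push the empty tote back with the pull hook until its front is under the shelf's front edge or deeper, stand the hook upright on the bench, and leave the other things on the bench where they are.

Things in the scene. Friction and masses are not known exactly. Their poses are not given: they have to be found in the camera images.
- shelf_edge (a point): middle of the front edge of a fixed slatted aluminium riser shelf, on the bench level (z = 0) under that edge; x pointing to its back, y along the edge. The shelf is open in front, 240 (x) x 420 (y) mm; four slats along y, z 146 to 154 mm. Two small boxes on its back half reach 225 mm above the bench; corner posts leave 380 mm between them
- tote: loose light-green open tote of 0.35 kg, 123 (x) x 250 (y) x 60 mm high, walls and floor 4 mm. Origin: centre of its underside, x pointing to its back, z up. It starts under the shelf with its front wall 10 to 30 mm behind the shelf's front edge, and slides on the bench
- tote_lip (a point): middle of the top of the tote's front wall (4 mm thick), 60 mm above the tote's underside
- pull_hook: steel pull hook, 0.16 kg, standing on blade and rear foot. Origin: at bench level under the grip, x along the handle to the blade, z up. Handle 22 mm wide, z 45 to 61, x -56 to 104; black grip block 50 (x) x 26 (y) mm, z 61 to 106, centred at x 0; blade 8 mm thick (x), 80 wide, centred at x 100, from the handle down to z 0; foot 10 x 110 mm at x -50
- weight0: grey yoke weight, 0.18 kg: inverted-U steel strap, a grey block 18 (x) x 40 (y) x 50 mm at the foot of each leg, black grip block on top; 66 x 40 x 133 mm. Origin: centre of underside, z up. Gap between legs and blocks x -15 to 15, open along y and downwards. Bridge of the strap 42 (x) x 36 (y) mm, z 85 to 93; grip block 24 x 24 mm, z 93 to 133. May be absent
- weight1: same as weight0; may be absent. All the weights start standing upright in the tote, in a row along its y about 48 mm apart (an absent one leaves a gap), towards its back: 30 to 47 mm stays free between the front wall and the weights
- weight2: same as weight0, in the tote; may be absent
- weight3: same as weight0, in the tote; may be absent
- weight4: same as weight0, in the tote; may be absent
- stand: fixed stand of the balance: base plate 110 x 160 x 12 mm and a post 12 (x) x 24 (y) mm, 122 mm tall. Origin: centre of its underside, y along the bar to the left
- seat_left_outer (a point): seat on the balance bar, outer left (+y), 130 mm from the pivot: point on the middle of the bar's top face, moves with the bar; the weight's bridge rests here
- seat_left_inner (a point): seat on the balance bar, inner left (+y), 65 mm from the pivot: point on the middle of the bar's top face, moves with the bar; the weight's bridge rests here
- seat_middle (a point): seat on the balance bar, over the pivot: point on the middle of the bar's top face, moves with the bar; the weight's bridge rests here
- seat_right_inner (a point): seat on the balance bar, inner right (-y), 65 mm from the pivot: point on the middle of the bar's top face, moves with the bar; the weight's bridge rests here
- seat_right_outer (a point): seat on the balance bar, outer right (-y), 130 mm from the pivot: point on the middle of the bar's top face, moves with the bar; the weight's bridge rests here
- bar (a joint): tilt of the bar, rad, 0 level, positive with its left (+y) end up. Bar 340 x 12 (x) x 14 mm high, pivot 128 mm above the bench; five seats 65 mm apart, 59 mm long between fences 6 thick, 8 high. A damped spring (1.85 N m/rad) centres it: one weight too many on an outer seat tilts it 0.12 rad, inner 0.06, two too many on one side 0.17; stops at 0.3
- screwdriver: bystander: screwdriver lying in front of the balance
- multimeter: bystander: black multimeter, 85 x 160 x 35 mm
- tape_roll: bystander: roll of black tape, 90 mm across, 22 mm high
- mug: bystander: white mug, 80 mm across, 90 mm high
- adapter: bystander: black power adapter brick, 60 x 110 x 32 mm
- breaker: bystander: white circuit breaker, 70 x 54 x 77 mm
Not all that is in view belongs to the job. What is shaped like the weight0 but purple or turquoise is not meant.

How it is judged:
By the outcome, as a careful person would: the job done as asked, in the order asked, and still so for the second after the job is handed in, with the robot touching nothing.
Of weight0, weight1, weight2, weight3, weight4 only 3 to 5 are there at a start; the rules pass over those that are not, and their reading is None.
At some moment in a run one of pull_hook, tote may be knocked a few centimetres aside while the robot is not near it.
It also fails if it takes over 210 s, if anything falls off the work surface, if the arm or the gripper's body presses on something with over 40 N, if the wrist force passes 120 N, or if a joint passes its speed limit or range.

ROBOT

A 6-joint arm with a two-finger parallel gripper is mounted at the origin on the work surface. World frame = base frame: x ahead of the robot, y to its left, z up, the work surface at z = 0. Lengths are in m, angles in rad, forces in N, time in s.
With the tool pointing down it reaches from about 0.3 to 0.875 m from the base axis. Payload 6.4 kg.
Tool frame: the origin (TCP) lies midway between the tips of the shut fingers; the grasp point (between the pads) lies 19 mm behind it; z points along the fingers, y is the line along which they close (so a half turn about z gives the same grasp; the last joint's range is limited). The gripper opens to 85 mm and grips with 20 to 120 N. Pads are 22 mm wide; open, the fingers measure 114 mm over their backs; the gripper's body (76 mm by 85 mm) begins 54 mm behind the grasp point. The pads swing forward as they close: fully open they stand 13 mm farther back than shut.
Start: joints at [-1.493, 0.181, 1.607, -0, 1.354, -0.206], TCP at [0.161, -0.552, 0.231] pointing down, gripper open.
Joint ranges: [-2.99, 2.99], [-0.89, 2.07], [0.3, 2.58], [-1.14, 4.28], [0, 2.63], [-3.12, 3.12]. Speed limits (rad/s): [2.57, 2.57, 3.01, 3.14, 3.14, 3.14].

INTERFACE

Orientations are given as a unit quaternion [w, x, y, z].
In Python, from bench import ctrl gives the robot as it stands.
- The arm moves only by the tool send_rows, never from a script. Its argument "motion" is a list of rows, each a list of 7 numbers: the turn, a rotation vector about the tool's x, y, z in degrees, then the shift along the tool's x, y, z in mm, then the closure, from -1 (fully open) to 1 (shut). In form: [[rx, ry, rz, tx, ty, tz, grip], ...]. A call has exactly 10 rows; each row shifts and turns the commanded pose from where the row before left it, along the tool's axes as they then stand; what a row does not reach is not made up. A row lasts 1/10 s, in which the tool goes at most 50 mm and 8.59 degrees, less where a joint would pass 70% of its speed; a pose out of reach is approached as far as the arm can. A call is refused whole if a number of a shift passes 50 or a number of a turn 8.59, either way. A call with a gripper value outside its range is refused whole. The fingers move at their own pace and stop on an object; the grip force is fixed at half the most. Time passes only in rows, so rows that do not move let the fingers close, or fill a call up. It gives the time, the measured TCP pose, the force, the opening and the grip force at its end, in the units of the state.
- ctrl.get_obs(): the state, without advancing time (a new reading comes with each control period).
- ctrl.camera(name): name is "scene" or "top" or "wrist"; returns a dict with "color" (400x640x3 uint8, red, green, blue), "z_map" (400x640 float32, m along the optical axis (not along the pixel's ray), 0 where there is no reading), "mtx" (3x3 intrinsics, pixels), "extrinsics" (4x4, takes a point from camera to world coordinates); the wrist camera has in their place "hand_eye" (4x4, takes a point from camera to tool coordinates, whose origin is the TCP and whose axes are the flange's). Camera axes: x right, y down, z forward; pixel columns grow to the right and rows downward; lengths in m; the calibration is good to about 2 mm. A picture is of the moment at which its call begins: read the wrist's pose just before it.
- ctrl.hand_in(): hands the job in; it is judged then, once.
The state is a dict: "time_s": time; "q": joint angles; "dq": joint speeds; "joint_efforts": joint torques, N m; "eef_pos": TCP position; "eef_rot": TCP orientation; "wrist_force": force on the tool from outside, world axes, zero at the start; "torque": the same for the moment, N m; "opening": opening from 0.0 (shut) to 1.0 (fully open); "grasp_force": force on a finger pad.
Only numpy, scipy, OpenCV 4.12 (cv2) and the standard library are available. Lean on these libraries where they do the work, as an engineer would, in place of code of your own. Each camera call takes 0.05 s, during which the arm holds its last target. There are 200 camera calls.

## Working session

There is one attempt and no reset: what is moved stays moved. The work goes in short steps, Python scripts to look and compute and a tool call to move; the robot and the scene stay as the last step left them, time stands still between calls to the robot, and variables do not carry over. Pictures are saved under pics/ and viewed, at most 14 in all, crops included, and the job is handed in when it is done.

Besides the shell and the picture viewer there is one more tool, called after "Call:" by a JSON object that holds its "op" and its "data". send_rows: Moves the arm, as the interface text tells. Its arguments: {"type":"object","properties":{"motion":{"type":"array","items":{"type":"array","items":{"type":"number"}}}},"required":["motion"]}

```bash
ls; mkdir -p pics
cat > h.py <<'E'
import numpy as np, cv2, pickle
from bench import ctrl
from scipy.spatial.transform import Rotation as R
def T_tool(o):
    q=o['eef_rot']; T=np.eye(4); T[:3,:3]=R.from_quat([q[1],q[2],q[3],q[0]]).as_matrix(); T[:3,3]=o['eef_pos']; return T
def cam(name):
    o=ctrl.get_obs(); c=ctrl.camera(name)
    E=c['extrinsics'] if 'extrinsics' in c else T_tool(o)@c['hand_eye']
    z=c['z_map']; K=c['mtx']; v,u=np.mgrid[:400,:640]
    P=np.stack([(u-K[0,2])/K[0,0]*z,(v-K[1,2])/K[1,1]*z,z],-1)@E[:3,:3].T+E[:3,3]
    P[z==0]=np.nan
    return c['color'],P,E
def save(name,img,crop=None,s=1):
    if crop: img=img[crop[1]:crop[3],crop[0]:crop[2]]
    cv2.imwrite('pics/'+name,cv2.resize(img,None,fx=s,fy=s,interpolation=cv2.INTER_CUBIC)[:,:,::-1])
E
python3 - <<'E'
from h import *
o=ctrl.get_obs(); print(o)
for n in('top','scene'):
    c,P,E=cam(n); save(n+'0.png',c,s=1.25); np.savez(n+'0.npz',c=c,P=P); print(n,E.round(3))
E
```

```text
pics
{'time_s': 0.0, 'q': array([-1.49333084e+00,  1.81551334e-01,  1.60801416e+00,  1.89952893e-05,
        1.35379590e+00, -2.06299865e-01]), 'dq': array([ 0.00032884,  0.00094063, -0.00085238, -0.00010862, -0.00042992,
       -0.00067224]), 'joint_efforts': array([-5.51341564e-04, -4.44875300e+01, -3.51337874e+01, -3.98837037e-04,
        9.14860022e-03, -6.32143596e-06]), 'eef_pos': array([ 0.16096301, -0.55143367,  0.23037539]), 'eef_rot': array([-8.81939540e-04,  9.89951430e-01,  1.41405036e-01,  6.61831404e-05]), 'wrist_force': array([ 0.13185301,  0.4150518 , -0.17397717]), 'torque': array([ 0.01686811, -0.0340615 , -0.00409603]), 'grasp_force': 0.0, 'opening': 0.9998235965930632}
top [[ 0.012 -0.994  0.112  0.383]
 [-1.    -0.01   0.015 -0.09 ]
 [-0.014 -0.113 -0.994  1.63 ]
 [ 0.     0.     0.     1.   ]]
scene [[-0.871  0.383 -0.308  1.013]
 [ 0.491  0.687 -0.535  0.725]
 [ 0.006 -0.617 -0.787  1.316]
 [ 0.     0.     0.     1.   ]]
```

View pics/top0.png

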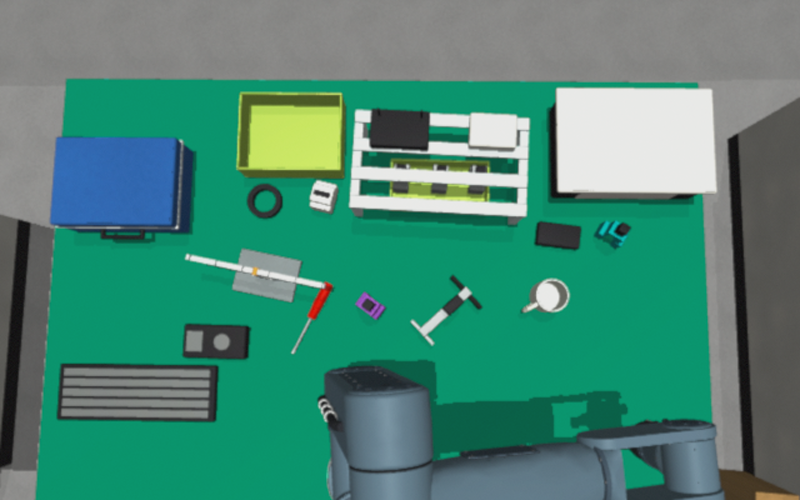

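View pics/scene0.png

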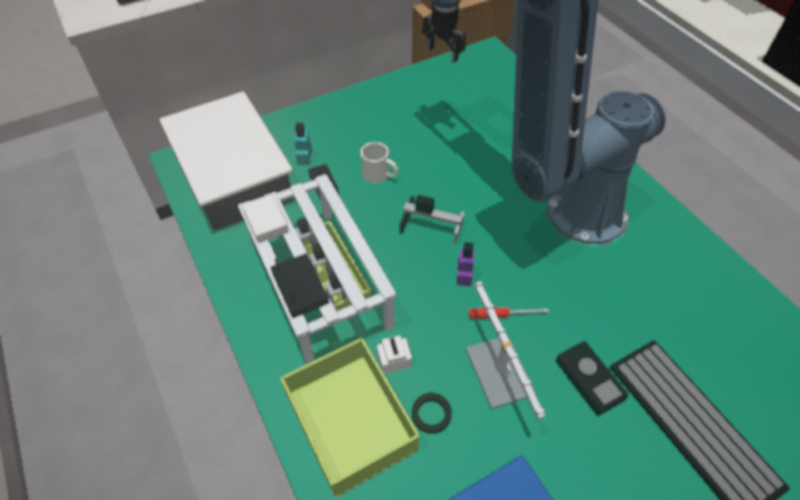

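The top view shows the shelf at about (440,165), with the tote beneath it and weight tops at (402,178), (440,180) and (478,180). The hook is at (448,310) with its blade at the lower left. The balance is at (260,270), tilted in yaw. The lime empty tote on the left is a decoy.

Run:
```python
from h import *
d=np.load('top0.npz'); P=d['P']; c=d['c'].astype(int)
def rect(name,x0,y0,x1,y1,zl,zh,f=None):
    s=np.zeros(P.shape[:2],bool); s[int(y0/1.25):int(y1/1.25),int(x0/1.25):int(x1/1.25)]=1
    s&=(P[...,2]>zl)&(P[...,2]<zh)
    if f is not None: s&=f
    p=P[s]
    if len(p)<3: print(name,len(p)); return
    r=cv2.minAreaRect((p[:,:2]*1000).astype(np.float32))
    print(name,len(p),'c',np.round(r[0],1),'sz',np.round(r[1],1),'ang',round(r[2],1),'z',np.median(p[:,2]).round(4), 'min',p.min(0).round(3),'max',p.max(0).round(3))
rect('bar',180,245,335,295,.115,.16)
rect('plate',225,245,305,305,.006,.02)
rect('hook all',408,270,486,348,.03,.12)
rect('grip',408,270,486,348,.085,.12)
rect('handle',408,270,486,348,.04,.075)
rect('foot low',455,270,486,312,.003,.03)
rect('shelf front slat',350,195,530,222,.14,.165)
rect('tote low',385,155,495,205,.04,.075)
rect('weights',385,155,495,205,.11,.142)
rect('purple',350,285,390,325,.03,.2)
rect('screwdr',285,280,335,360,.006,.06)
rect('mug',515,270,575,320,.03,.2)
g=(c[...,1]>c[...,0]+60)
for b in [(392,170,412,195),(430,170,450,195),(468,170,488,195),(410,170,430,195),(450,170,468,195)]: rect(str(b),*b,.11,.142)
```

```text
bar 478 c [501.7 283. ] sz [341.1  18. ] ang 77.6 z 0.1349 min [0.464 0.115 0.118] max [0.539 0.451 0.148]
plate 1364 c [504.1 288.5] sz [152.4 200.5] ang 0.7 z 0.0114 min [0.428 0.188 0.006] max [0.58 0.39 0.02]
hook all 545 c [ 411.8 -174.7] sz [108.2 159.1] ang 42.6 z 0.0598 min [ 0.33  -0.268  0.031] max [ 0.504 -0.09   0.113]
grip 143 c [ 428.5 -192.7] sz [25.6 49.7] ang 45.3 z 0.1046 min [ 0.407 -0.216  0.096] max [ 0.452 -0.168  0.113]
handle 375 c [ 411.3 -175. ] sz [108.1 159.1] ang 43.1 z 0.0573 min [ 0.33  -0.268  0.04 ] max [ 0.504 -0.09   0.07 ]
foot low 98 c [ 469.7 -241.8] sz [102.8  74.4] ang 0.6 z 0.005 min [ 0.418 -0.279  0.003] max [ 0.521 -0.205  0.025]
shelf front slat 1491 c [ 668.3 -152.1] sz [417.  53.] ang 88.6 z 0.1535 min [ 0.637 -0.361  0.141] max [0.69  0.056 0.163]
tote low 517 c [ 744.8 -158.7] sz [249.6 105.7] ang 88.8 z 0.0552 min [ 0.689 -0.283  0.04 ] max [ 0.798 -0.035  0.075]
weights 108 c [ 769.5 -160.6] sz [214.8  38.6] ang 87.1 z 0.1362 min [ 0.745 -0.267  0.12 ] max [ 0.784 -0.053  0.142]
purple 264 c [425.6  12.4] sz [66.3 39.3] ang 53.8 z 0.0915 min [ 0.393 -0.024  0.038] max [0.458 0.048 0.14 ]
screwdr 498 c [389.6 168. ] sz [200.1 125.8] ang 1.5 z 0.0154 min [0.289 0.104 0.006] max [0.491 0.233 0.033]
mug 341 c [ 455.1 -420. ] sz [ 78.9 107.1] ang 0.1 z 0.0751 min [ 0.416 -0.473  0.03 ] max [ 0.495 -0.366  0.097]
(392, 170, 412, 195) 0
(430, 170, 450, 195) 8 c [ 751.4 -160.2] sz [ 2.  21.4] ang 0.4 z 0.1352 min [ 0.75  -0.171  0.132] max [ 0.752 -0.149  0.14 ]
(468, 170, 488, 195) 24 c [ 749.1 -255.2] sz [23.7  7.8] ang 88.0 z 0.1354 min [ 0.745 -0.267  0.126] max [ 0.753 -0.244  0.14 ]
(410, 170, 430, 195) 0
(450, 170, 468, 195) 0
```

Run:
```python
from h import *
d=np.load('top0.npz'); save('t1.png',d['c'],(270,80,430,280),3)
```

```text
(no output)
```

View pics/t1.png

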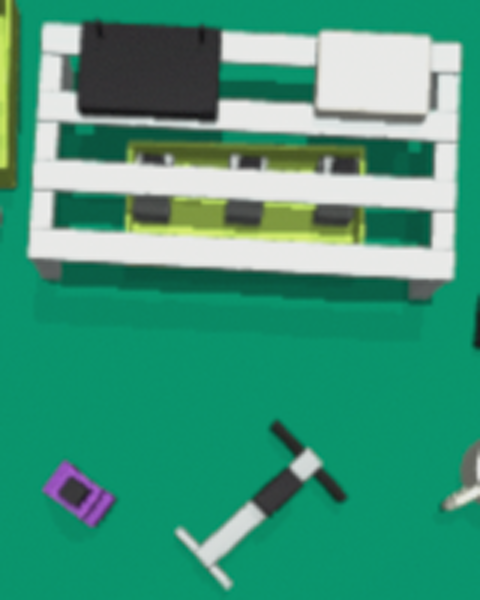

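```bash
cat >> h.py <<'E'
def wr(a): return (a+180)%360-180
def plan(x,y,z,psi,after=False):
    """mm shift along tool axes (before / after the turn) and rz deg to a tool-down pose"""
    o=ctrl.get_obs(); T=T_tool(o); d=np.array([x,y,z])-T[:3,3]
    p0=np.degrees(np.arctan2(T[1,0],T[0,0]))
    D=R.from_euler('z',psi,degrees=True).as_matrix()@np.diag([1,-1,-1.])
    rot=R.from_matrix(T[:3,:3].T@D).as_rotvec(degrees=True)
    print('t',round(o['time_s'],1),'psi',p0.round(2),'pos',(T[:3,3]*1e3).round(1),'| shift in present frame',(T[:3,:3].T@d*1e3).round(1),'| after turn',(D.T@d*1e3).round(1),'| rot',rot.round(2),'rz',round(-wr(psi-p0),2))
E
python3 - <<'E'
from h import *
d=np.load('top0.npz'); P=d['P']
ys=np.linspace(-.34,.04,20); e=[]
m=(P[...,2]>.146)&(P[...,2]<.162)&(P[...,0]<.72)&(P[...,0]>.6)
for y in ys:
    s=m&(abs(P[...,1]-y)<.008); e.append(np.percentile(P[s][:,0],[2]).item())
k=np.polyfit(ys,e,1); print('edge slope deg',np.degrees(np.arctan(-k[0])),'x at y=-.16',np.polyval(k,-.16),np.array(e).round(3))
# back wall of tote
m=(P[...,2]>.045)&(P[...,2]<.07)&(P[...,0]>.75)&(P[...,0]<.83)&(abs(P[...,1]+.16)<.11)
p=P[m]; 
for y in np.arange(-.26,-.05,.02):
    s=abs(p[:,1]-y)<.01; print(round(y,2),p[s][:,0].max().round(4) if s.any() else None,end=' ')
plan(.4285,-.1927,.23,132.8)
E
```

```text
edge slope deg -2.5488013913202687 x at y=-.16 0.6461542512172278 [0.638 0.64  0.64  0.641 0.642 0.642 0.644 0.644 0.645 0.647 0.647 0.647
 0.65  0.65  0.65  0.652 0.652 0.652 0.655 0.655]
-0.26 0.794 -0.24 0.7944 -0.22 0.7941 -0.2 0.7939 -0.18 0.7968 -0.16 0.7969 -0.14 0.7979 -0.12 0.7966 -0.1 0.7968 -0.08 0.7965 -0.06 0.7962 t 0.1 psi 16.26 pos [ 161.  -551.5  230.5] | shift in present frame [ 357.3 -269.6    1. ] | after turn [ 81.5 440.1   0.5] | rot [-4.0000e-02 -1.0000e-01 -1.1654e+02] rz -116.54
```

Call:
{"op": "send_rows", "data": {"motion": [[0, 0, 0, 36, -27, 0, -1], [0, 0, 0, 36, -27, 0, -1], [0, 0, 0, 36, -27, 0, -1], [0, 0, 0, 36, -27, 0, -1], [0, 0, 0, 36, -27, 0, -1], [0, 0, 0, 36, -27, 0, -1], [0, 0, 0, 36, -27, 0, -1], [0, 0, 0, 36, -27, 0, -1], [0, 0, 0, 36, -27, 0, -1], [0, 0, 0, 36, -27, 0, -1]]}}

```text
time_s: 1.1
eef_pos: [0.4317, -0.1902, 0.2311]
eef_rot: [-0.0, 0.99, 0.141, -0.0]
wrist_force: [0.6, 0.3, -0.7]
opening: 0.999
grasp_force: 0.0
```

Call:
{"op": "send_rows", "data": {"motion": [[0, 0, -8.5, 0, 0, 0, -1], [0, 0, -8.5, 0, 0, 0, -1], [0, 0, -8.5, 0, 0, 0, -1], [0, 0, -8.5, 0, 0, 0, -1], [0, 0, -8.5, 0, 0, 0, -1], [0, 0, -8.5, 0, 0, 0, -1], [0, 0, -8.5, 0, 0, 0, -1], [0, 0, -8.5, 0, 0, 0, -1], [0, 0, -8.5, 0, 0, 0, -1], [0, 0, -8.5, 0, 0, 0, -1]]}}

```text
time_s: 2.1
eef_pos: [0.4308, -0.1918, 0.2309]
eef_rot: [-0.0, 0.632, 0.775, -0.0]
wrist_force: [0.3, 0.1, 0.3]
opening: 0.998
grasp_force: 0.0
```

Call:
{"op": "send_rows", "data": {"motion": [[0, 0, -8, 0, 0, 0, -1], [0, 0, -8, 0, 0, 0, -1], [0, 0, -8, 0, 0, 0, -1], [0, 0, -7.5, 0, 0, 0, -1], [0, 0, 0, 0, 0, 0, -1], [0, 0, 0, 0, 0, 0, -1], [0, 0, 0, 0, 0, 0, -1], [0, 0, 0, 0, 0, 0, -1], [0, 0, 0, 0, 0, 0, -1], [0, 0, 0, 0, 0, 0, -1]]}}

```text
time_s: 3.1
eef_pos: [0.431, -0.192, 0.2313]
eef_rot: [-0.0, 0.401, 0.916, -0.0]
wrist_force: [0.4, -0.0, 0.3]
opening: 1.002
grasp_force: 0.0
```

Run:
```python
from h import *
c,P,E=cam('wrist'); save('w1.png',c,s=1); np.savez('w1.npz',c=c,P=P)
m=(P[...,2]>.09)&(P[...,2]<.115)&(np.hypot(P[...,0]-.4285,P[...,1]+.1927)<.06)
print(len(P[m]),np.median(P[m][:,2]))
r=cv2.minAreaRect((P[m][:,:2]*1000).astype(np.float32)); print(r)
m=(P[...,2]>.05)&(P[...,2]<.07)&(np.hypot(P[...,0]-.4285,P[...,1]+.1927)<.13)
print(len(P[m]),cv2.minAreaRect((P[m][:,:2]*1000).astype(np.float32)))
plan(.4285,-.1927,.068,132.8); print(ctrl.get_obs()['q'])
```

```text
1324 0.10547089683592786
((427.0221862792969, -191.706787109375), (25.47078514099121, 48.91926956176758), 41.90452194213867)
1868 ((411.19500732421875, -174.82077026367188), (23.54657554626465, 157.99607849121094), 42.519229888916016)
t 3.1 psi 132.74 pos [ 431.  -192.   231.3] | shift in present frame [  1.2  -2.3 163.3] | after turn [  1.2  -2.3 163.3] | rot [ 0.   -0.   -0.06] rz -0.06
[-6.71442508e-01 -5.58776607e-02  1.85706348e+00  1.40161635e-05
  1.34044450e+00 -1.41731897e+00]
```

View pics/w1.png

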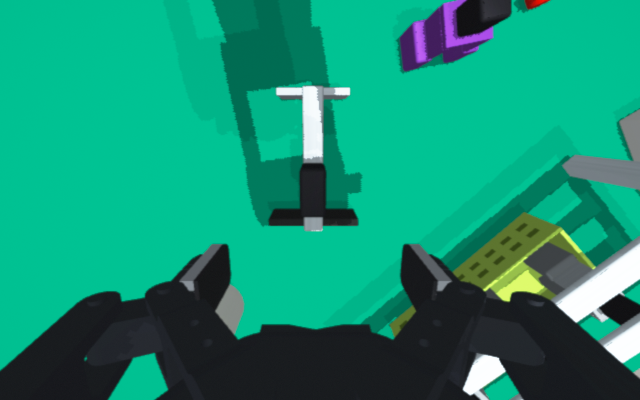

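The wrist view shows the hook at (313,155) aligned with the tool, its grip at (313,187). The wrist depth puts the grip top at z 0.1055, which fits.

Call:
{"op": "send_rows", "data": {"motion": [[0, 0, 0, 3, -3, 30, -1], [0, 0, 0, 0, 0, 30, -1], [0, 0, 0, 0, 0, 30, -1], [0, 0, 0, 0, 0, 25, -1], [0, 0, 0, 0, 0, 20, -1], [0, 0, 0, 0, 0, 15, -1], [0, 0, 0, 0, 0, 12, -1], [0, 0, 0, 0, 0, 0, -1], [0, 0, 0, 0, 0, 0, 1], [0, 0, 0, 0, 0, 0, 1]]}}

```text
time_s: 4.15
eef_pos: [0.4275, -0.1924, 0.0702]
eef_rot: [0.001, 0.401, 0.916, -0.0]
wrist_force: [-0.5, -0.6, -0.6]
opening: 0.689
grasp_force: 0.0
```

Call:
{"op": "send_rows", "data": {"motion": [[0, 0, 0, 0, 0, 0, 1], [0, 0, 0, 0, 0, 0, 1], [0, 0, 0, 0, 0, 0, 1], [0, 0, 0, 0, 0, 0, 1], [0, 0, 0, 0, 0, 0, 1], [0, 0, 0, 0, 0, 0, 1], [0, 0, 0, 0, 0, 0, 1], [0, 0, 0, 0, 0, 0, 1], [0, 0, 0, 0, 0, 0, 1], [0, 0, 0, 0, 0, 0, 1]]}}

```text
time_s: 5.15
eef_pos: [0.4273, -0.1921, 0.07]
eef_rot: [0.001, 0.401, 0.916, -0.0]
wrist_force: [0.2, 1.8, 6.0]
opening: 0.297
grasp_force: 59.6
```

Call:
{"op": "send_rows", "data": {"motion": [[0, 0, 0, 0, 0, -20, 1], [0, 0, 0, 0, 0, -26, 1], [0, 0, 0, 0, 0, -26, 1], [0, 0, 8, 0, 0, 0, 1], [0, 0, 8, 0, 0, 0, 1], [0, 0, 8, 0, 0, 0, 1], [0, 0, 8, 0, 0, 0, 1], [0, 0, 8, 0, 0, 0, 1], [0, 0, 8, 0, 0, 0, 1], [0, 0, 8, 0, 0, 0, 1]]}}

```text
time_s: 6.15
eef_pos: [0.4263, -0.1915, 0.1408]
eef_rot: [-0.001, 0.786, 0.619, -0.0]
wrist_force: [0.5, -0.9, -0.5]
opening: 0.3
grasp_force: 59.4
```

Call:
{"op": "send_rows", "data": {"motion": [[0, 0, 8, 0, 0, 0, 1], [0, 0, 8, 0, 0, 0, 1], [0, 0, 8, 0, 0, 0, 1], [0, 0, 8, 0, 0, 0, 1], [0, 0, 8, 0, 0, 0, 1], [0, 0, 8, 0, 0, 0, 1], [0, 0, 8, 0, 0, 0, 1], [0, 0, 8, 0, 0, 0, 1], [0, 0, 8, 0, 0, 0, 1], [0, 0, 6.5, 0, 0, 0, 1]]}}

```text
time_s: 7.15
eef_pos: [0.4263, -0.1915, 0.1407]
eef_rot: [-0.0, 1.0, -0.018, -0.001]
wrist_force: [0.5, -0.4, -1.4]
opening: 0.298
grasp_force: 59.4
```

Run:
```python
from h import *
c,P,E=cam('wrist'); save('w2.png',c,s=1); np.savez('w2.npz',c=c,P=P)
plan(.48,-.16,.142,-2)
ct,Pt,_=cam('top'); np.savez('top1.npz',c=ct,P=Pt)
c=c.astype(int)
yl=(c[...,0]>90)&(c[...,1]>90)&(c[...,2]<c[...,0]*.6)&(P[...,0]>.6)
print('yellow',yl.sum())
for a in np.arange(-.28,-.03,.02):
    s=yl&(abs(P[...,1]-a)<.01)&(P[...,2]<.075)&(P[...,2]>.02)
    if s.sum()>5: p=P[s]; print(a.round(2),s.sum(),'xmin',np.percentile(p[:,0],5).round(4),'zmax',p[:,2].max().round(3), 'x of top',np.median(p[p[:,2]>p[:,2].max()-.006][:,0]).round(4))
```

```text
t 7.2 psi -2.33 pos [ 426.3 -191.6  140.7] | shift in present frame [ 52.4 -33.7  -1.3] | after turn [ 52.6 -33.4  -1.3] | rot [-0.03  0.06 -0.33] rz -0.33
yellow 0
```

View pics/w2.png

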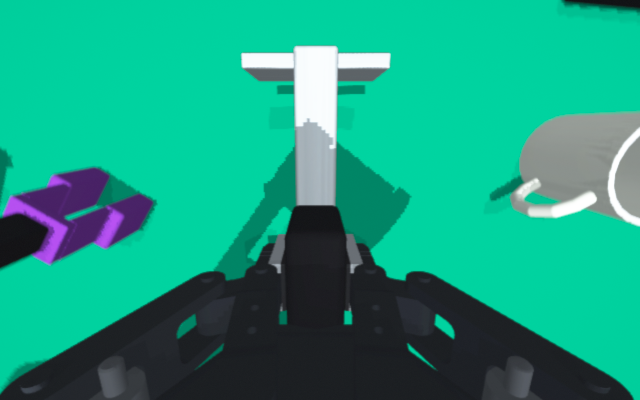

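The hook is held straight in the fingers with the blade at (316,62). The tote isn't visible from here, but w1 showed its front wall, so I'll measure from that.

Run:
```python
from h import *
d=np.load('w1.npz'); P=d['P']; c=d['c'].astype(int)
yl=(c[...,0]>60)&(c[...,2]<c[...,0]*.6)&(c[...,1]>c[...,0]*.8)&(P[...,0]>.6)
print(yl.sum())
for a in np.arange(-.29,-.02,.02):
    s=yl&(abs(P[...,1]-a)<.01)&(P[...,2]<.08)
    if s.sum()>5: p=P[s]; w=p[(p[:,2]>.01)&(p[:,2]<.05)]; t=p[p[:,2]>.055]; print(a.round(2),s.sum(),'front face x',np.percentile(p[:,0],[2,10]).round(4),'wall',np.median(w[:,0]).round(4) if len(w) else '', 'zmax',p[:,2].max().round(4),'top',t[:,0].min().round(4) if len(t) else '',t[:,0].max().round(4) if len(t) else '')
for n in('top0','top1'):
    d=np.load(n+'.npz'); P=d['P']; c=d['c'].astype(int)
    yl=(c[...,0]>90)&(c[...,2]<c[...,0]*.6)&(P[...,0]>.6)&(P[...,2]>.03)&(P[...,2]<.075)&(P[...,1]<0)&(P[...,1]>-.33)
    p=P[yl]; print(n,len(p),p.min(0).round(4),p.max(0).round(4),cv2.minAreaRect((p[:,:2]*1000).astype(np.float32)))
    b=p[p[:,0]>.785]; 
    print('y-range of rim',np.percentile(p[:,1],[.5,99.5]).round(4))
```

```text
5081
-0.29 13 front face x [0.6691 0.6692] wall 0.6701 zmax 0.0251 top  
-0.27 123 front face x [0.669  0.6694] wall 0.6703 zmax 0.0255 top  
-0.25 94 front face x [0.6694 0.6697] wall 0.6705 zmax 0.0191 top  
-0.23 16 front face x [0.6698 0.6701] wall 0.6707 zmax 0.0148 top  
-0.15 345 front face x [0.6711 0.6716] wall 0.6723 zmax 0.0617 top 0.6711 0.6762
-0.13 754 front face x [0.6715 0.6721] wall 0.6727 zmax 0.0612 top 0.6712 0.6771
-0.11 842 front face x [0.6719 0.6723] wall 0.6729 zmax 0.0619 top 0.671 0.6774
-0.09 1098 front face x [0.6722 0.6728] wall 0.6733 zmax 0.0614 top 0.6719 0.6777
-0.07 595 front face x [0.6724 0.6728] wall 0.6736 zmax 0.0617 top 0.6724 0.6778
-0.05 552 front face x [0.6727 0.6732] wall 0.6739 zmax 0.0615 top 0.6726 0.6789
-0.03 649 front face x [0.6734 0.674 ] wall 0.7087 zmax 0.0629 top 0.6731 0.749
top0 97 [ 0.6972 -0.283   0.0314] [ 0.7968 -0.0356  0.0707] ((751.4935913085938, -160.6575927734375), (248.96434020996094, 94.86518859863281), 86.72990417480469)
y-range of rim [-0.2829 -0.0356]
top1 99 [ 0.6986 -0.2828  0.0317] [ 0.7974 -0.0357  0.0675] ((750.8515014648438, -160.4137725830078), (248.45706176757812, 93.46111297607422), 87.37136840820312)
y-range of rim [-0.2828 -0.0358]
```

Call:
{"op": "send_rows", "data": {"motion": [[0, 0, -1.3, 0, 0, 0, 1], [0, 0, 0, 20, -6, 0, 1], [0, 0, 0, 25, -6, 0, 1], [0, 0, 0, 25, -6, 0, 1], [0, 0, 0, 25, -6, 0, 1], [0, 0, 0, 25, -6, 0, 1], [0, 0, 0, 23, -6, 0, 1], [0, 0, 0, 20, -1.5, 0, 1], [0, 0, 0, 0, 0, 0, 1], [0, 0, 0, 0, 0, 0, 1]]}}

```text
time_s: 8.25
eef_pos: [0.5896, -0.1554, 0.1406]
eef_rot: [-0.0, 1.0, -0.002, -0.001]
wrist_force: [-0.3, 1.2, -1.9]
opening: 0.297
grasp_force: 59.4
```

Run:
```python
from h import *
c,P,E=cam('wrist'); save('w3.png',c,s=1); np.savez('w3.npz',c=c,P=P)
plan(.59,-.157,.09,-1)
```

```text
t 8.3 psi -0.34 pos [ 589.2 -155.4  140.7] | shift in present frame [ 0.9  1.6 50.7] | after turn [ 0.9  1.5 50.7] | rot [-0.03  0.09  0.66] rz 0.66
```

View pics/w3.png

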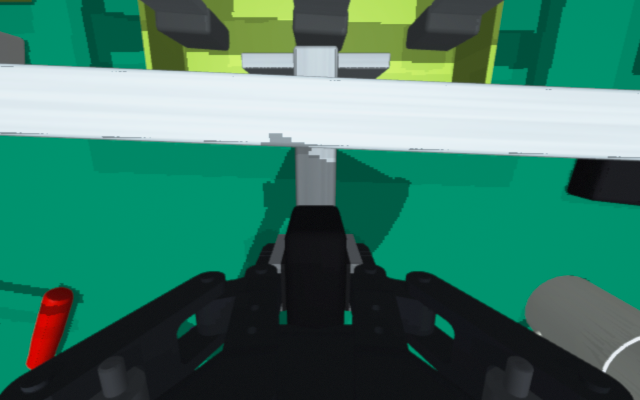

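The blade at (316,60) sits in the free gap between the front wall and the weights at (320,20). I'll lower it and drag.

Call:
{"op": "send_rows", "data": {"motion": [[0, 0, 0.6, 1, 1, 0, 1], [0, 0, 0, 0, 0, 10, 1], [0, 0, 0, 0, 0, 10, 1], [0, 0, 0, 0, 0, 10, 1], [0, 0, 0, 0, 0, 10, 1], [0, 0, 0, 0, 0, 8, 1], [0, 0, 0, 0, 0, 0, 1], [0, 0, 0, -4, 0, 0, 1], [0, 0, 0, -4, 0, 0, 1], [0, 0, 0, -4, 0, 0, 1]]}}

```text
time_s: 9.3
eef_pos: [0.5796, -0.1566, 0.0939]
eef_rot: [0.0, 1.0, -0.009, 0.001]
wrist_force: [4.6, -0.4, -3.3]
opening: 0.295
grasp_force: 59.4
```

Call:
{"op": "send_rows", "data": {"motion": [[0, 0, 0, -6, 0, 0, 1], [0, 0, 0, -8, 0, 0, 1], [0, 0, 0, -8, 0, 0, 1], [0, 0, 0, -8, 0, 0, 1], [0, 0, 0, -8, 0, 0, 1], [0, 0, 0, -8, 0, 0, 1], [0, 0, 0, -8, 0, 0, 1], [0, 0, 0, -8, 0, 0, 1], [0, 0, 0, -8, 0, 0, 1], [0, 0, 0, -8, 0, 0, 1]]}}

```text
time_s: 10.3
eef_pos: [0.5011, -0.1552, 0.0939]
eef_rot: [0.0, 1.0, -0.009, 0.001]
wrist_force: [5.3, 0.1, -2.7]
opening: 0.296
grasp_force: 59.5
```

Run:
```python
from h import *
c,P,E=cam('top'); save('t2.png',c,(230,60,470,280),2.5); np.savez('top2.npz',c=c,P=P)
c=c.astype(int)
yl=(c[...,0]>90)&(c[...,2]<c[...,0]*.6)&(P[...,0]>.5)&(P[...,2]>.03)&(P[...,2]<.075)&(P[...,1]<0)&(P[...,1]>-.33)
p=P[yl]; print(len(p),np.percentile(p,[0.5,99.5],axis=0).round(4)); print(ctrl.get_obs()['wrist_force'],ctrl.get_obs()['eef_pos'])
```

```text
247 [[ 0.5911 -0.2822  0.035 ]
 [ 0.7181 -0.0357  0.068 ]]
[ 2.17178431  0.23798519 -0.53479557] [ 0.49980232 -0.15494765  0.09361116]
```

View pics/t2.png

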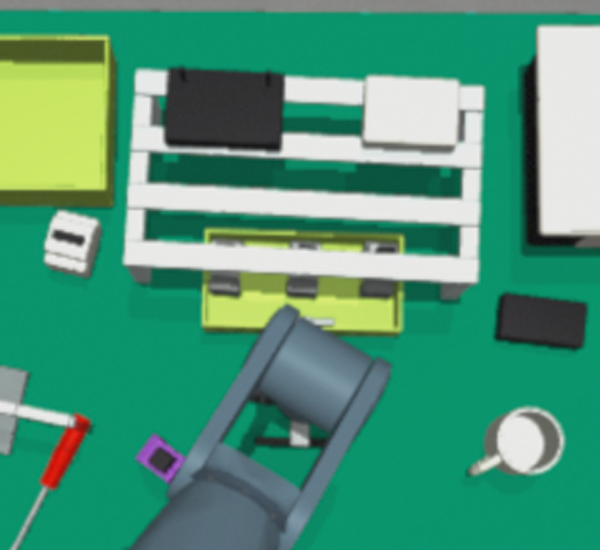

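The tote follows the hook squarely, with its back wall still under the front slat at (300,240). I'll keep pulling about 115 mm.

Call:
{"op": "send_rows", "data": {"motion": [[0, 0, 0, -8, 0, 0, 1], [0, 0, 0, -8, 0, 0, 1], [0, 0, 0, -8, 0, 0, 1], [0, 0, 0, -8, 0, 0, 1], [0, 0, 0, -8, 0, 0, 1], [0, 0, 0, -8, 0, 0, 1], [0, 0, 0, -8, 0, 0, 1], [0, 0, 0, -8, 0, 0, 1], [0, 0, 0, -8, 0, 0, 1], [0, 0, 0, -8, 0, 0, 1]]}}

```text
time_s: 11.35
eef_pos: [0.4212, -0.1537, 0.0937]
eef_rot: [0.0, 1.0, -0.009, 0.001]
wrist_force: [5.2, 0.1, -2.8]
opening: 0.298
grasp_force: 59.7
```

Call:
{"op": "send_rows", "data": {"motion": [[0, 0, 0, -8, 0, 0, 1], [0, 0, 0, -8, 0, 0, 1], [0, 0, 0, -8, 0, 0, 1], [0, 0, 0, -8, 0, 0, 1], [0, 0, 0, -6, 0, 0, 1], [0, 0, 0, 0, 0, 0, 1], [0, 0, 0, 3, 0, 0, 1], [0, 0, 0, 3, 0, 0, 1], [0, 0, 0, 0, 0, 0, 1], [0, 0, 0, 0, 0, 0, 1]]}}

```text
time_s: 12.35
eef_pos: [0.389, -0.1527, 0.093]
eef_rot: [-0.0, 1.0, -0.009, -0.0]
wrist_force: [-0.3, 0.0, -1.6]
opening: 0.298
grasp_force: 59.9
```

Run:
```python
from h import *
c,P,E=cam('top'); np.savez('top3.npz',c=c,P=P)
c=c.astype(int)
yl=(c[...,0]>90)&(c[...,2]<c[...,0]*.6)&(P[...,0]>.4)&(P[...,2]>.03)&(P[...,2]<.075)&(P[...,1]<0)&(P[...,1]>-.33)
p=P[yl]; print(len(p),np.percentile(p,[0.5,99.5],axis=0).round(4),cv2.minAreaRect((p[:,:2]*1000).astype(np.float32))); print(ctrl.get_obs()['wrist_force'],ctrl.get_obs()['eef_pos'])
```

```text
300 [[ 0.4727 -0.279   0.0306]
 [ 0.5972 -0.0344  0.0684]] ((535.2621459960938, -157.0577392578125), (245.8143310546875, 122.12141418457031), 88.89835357666016)
[-0.6263443  -0.16771944 -0.72581486] [ 0.38890939 -0.15269549  0.09303497]
```

Call:
{"op": "send_rows", "data": {"motion": [[0, 0, 0, 0, 0, -15, 1], [0, 0, 0, 0, 0, -20, 1], [0, 0, 0, 0, 0, -20, 1], [0, 0, 0, 0, 0, 0, 1], [0, 0, 0, -15, 0, 0, 1], [0, 0, 0, -15, 0, 0, 1], [0, 0, 0, -10, 0, 0, 1], [0, 0, 0, 0, 0, 20, 1], [0, 0, 0, 0, 0, 20, 1], [0, 0, 0, 0, 0, 20, 1]]}}

```text
time_s: 13.4
eef_pos: [0.3488, -0.1522, 0.0872]
eef_rot: [0.0, 1.0, -0.009, 0.0]
wrist_force: [-0.5, -0.1, -0.4]
opening: 0.295
grasp_force: 60.0
```

Call:
{"op": "send_rows", "data": {"motion": [[0, 0, 0, 0, 0, 10, 1], [0, 0, 0, 0, 0, 4, 1], [0, 0, 0, 0, 0, 2, 1], [0, 0, 0, 0, 0, 1, 1], [0, 0, 0, 0, 0, 0, 1], [0, 0, 0, 0, 0, 0, 1], [0, 0, 0, 0, 0, 0, 1], [0, 0, 0, 0, 0, 0, 1], [0, 0, 0, 0, 0, 0, 1], [0, 0, 0, 0, 0, 0, 1]]}}

```text
time_s: 14.4
eef_pos: [0.3491, -0.1522, 0.0714]
eef_rot: [0.0, 1.0, -0.009, 0.0]
wrist_force: [0.6, 0.1, -1.2]
opening: 0.295
grasp_force: 59.9
```

Call:
{"op": "send_rows", "data": {"motion": [[0, 0, 0, 0, 0, 1, 1], [0, 0, 0, 0, 0, 0, 1], [0, 0, 0, 0, 0, 0, -1], [0, 0, 0, 0, 0, 0, -1], [0, 0, 0, 0, 0, 0, -1], [0, 0, 0, 0, 0, 0, -1], [0, 0, 0, 0, 0, 0, -1], [0, 0, 0, 0, 0, 0, -1], [0, 0, 0, 0, 0, -10, -1], [0, 0, 0, 0, 0, -30, -1]]}}

```text
time_s: 15.4
eef_pos: [0.3473, -0.1507, 0.1091]
eef_rot: [-0.002, 1.0, -0.009, -0.002]
wrist_force: [0.2, -0.3, 0.0]
opening: 1.001
grasp_force: 0.0
```

Call:
{"op": "send_rows", "data": {"motion": [[0, 0, 0, 0, 0, -40, -1], [0, 0, 0, 0, 0, -40, -1], [0, 0, 0, 0, 0, -40, -1], [0, 0, 0, 0, 0, -40, -1], [0, 0, 0, 0, 0, -40, -1], [0, 0, -8, 0, 0, 0, -1], [0, 0, -8, 0, 0, 0, -1], [0, 0, -8, 0, 0, 0, -1], [0, 0, -8, 0, 0, 0, -1], [0, 0, -8, 0, 0, 0, -1]]}}

```text
time_s: 16.4
eef_pos: [0.3489, -0.152, 0.311]
eef_rot: [0.0, 0.942, 0.336, 0.0]
wrist_force: [-0.3, -0.0, -0.6]
opening: 1.001
grasp_force: 0.0
```

Call:
{"op": "send_rows", "data": {"motion": [[0, 0, -8, 0, 0, 0, -1], [0, 0, -8, 0, 0, 0, -1], [0, 0, -8, 0, 0, 0, -1], [0, 0, -8, 0, 0, 0, -1], [0, 0, -8, 0, 0, 0, -1], [0, 0, -8, 0, 0, 0, -1], [0, 0, -2, 0, 0, 0, -1], [0, 0, 0, 0, -30, 0, -1], [0, 0, 0, 0, -30, 0, -1], [0, 0, 0, 0, 0, 0, -1]]}}

```text
time_s: 17.4
eef_pos: [0.2873, -0.1508, 0.3109]
eef_rot: [0.0, 0.714, 0.7, -0.0]
wrist_force: [-0.4, -0.7, 0.2]
opening: 1.0
grasp_force: 0.0
```

```bash
cat >> h.py <<'E'
def weights(P,zl=.122,zh=.15,roi=(.4,.64,-.29,-.03)):
    m=((P[...,2]>zl)&(P[...,2]<zh)&(P[...,0]>roi[0])&(P[...,0]<roi[1])&(P[...,1]>roi[2])&(P[...,1]<roi[3])).astype(np.uint8)
    n,l,s,_=cv2.connectedComponentsWithStats(m)
    for i in range(1,n):
        if s[i,4]<25: continue
        p=P[l==i]; r=cv2.minAreaRect((p[:,:2]*1000).astype(np.float32))
        print('blob',s[i,4],'c',np.round(r[0],1),'sz',np.round(r[1],1),'ang',round(r[2],1),'ztop',np.median(p[:,2]).round(4))
E
python3 - <<'E'
from h import *
c,P,E=cam('wrist'); save('w4.png',c); np.savez('w4.npz',c=c,P=P); print('wrist'); weights(P)
c,P,E=cam('top'); np.savez('top4.npz',c=c,P=P); print('top');weights(P); print('hook'); weights(P,.085,.12,(.25,.45,-.3,-.03))
plan(.555,-.157,.25,89)
E
```

```text
wrist
blob 770 c [553.1 -58.9] sz [24.2 25.1] ang 86.0 ztop 0.1361
blob 616 c [ 551.4 -156.8] sz [23.9 24.7] ang 88.5 ztop 0.1363
blob 539 c [ 551.5 -252.3] sz [24.2 24.9] ang 86.1 ztop 0.1359
top
blob 64 c [554.4 -58.4] sz [22.1 23.8] ang 0.4 ztop 0.1354
blob 67 c [ 552.4 -156.7] sz [21.5 23.9] ang 0.0 ztop 0.1356
blob 71 c [ 552.6 -252.2] sz [24.1 23.1] ang 88.8 ztop 0.1359
hook
blob 74 c [ 353.9 -150.2] sz [22.9 39.8] ang 87.8 ztop 0.104
t 17.5 psi 88.88 pos [ 289.1 -151.3  311.1] | shift in present frame [ -0.4 265.8  61.6] | after turn [ -1.1 265.9  61.1] | rot [ 0.1   0.09 -0.12] rz -0.12
```

View pics/w4.png

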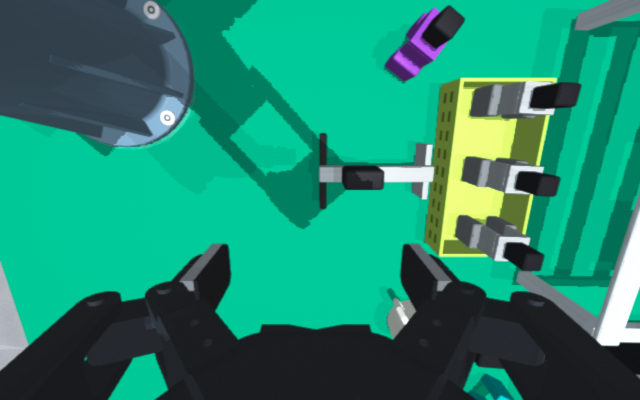

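Three weights show at (555,95), (537,183) and (525,250) in the tote, and the hook stands at (380,175). I'll pick the left weight first.

Call:
{"op": "send_rows", "data": {"motion": [[0, 0, 0, 14, 37, 0, -1], [0, 0, 0, 14, 37, 0, -1], [0, 0, 0, 14, 37, 0, -1], [0, 0, 0, 14, 37, 0, -1], [0, 0, 0, 14, 37, 0, -1], [0, 0, 0, 14, 37, 0, -1], [0, 0, 0, 14, 39, 0, -1], [0, 0, 0, 0, 0, 30, -1], [0, 0, 0, 0, 0, 30, -1], [0, 0, 0, 0, 0, 0, -1]]}}

```text
time_s: 18.5
eef_pos: [0.55, -0.0561, 0.2451]
eef_rot: [-0.004, 0.713, 0.701, -0.002]
wrist_force: [-0.5, 0.1, -1.2]
opening: 1.0
grasp_force: 0.0
```

Run:
```python
from h import *
plan(.5525,-.0585,.103,88.5)
c,P,E=cam('top'); weights(P)
```

```text
t 18.5 psi 89.03 pos [550.  -56.1 245.1] | shift in present frame [ -2.8   3.8 142.1] | after turn [ -2.4   2.6 142.1] | rot [-0.52 -0.17  0.53] rz 0.53
blob 65 c [ 552.5 -156.8] sz [23.8 21.7] ang 89.1 ztop 0.1366
blob 72 c [ 552.7 -251.8] sz [23.7 23.6] ang 89.5 ztop 0.135
```

Call:
{"op": "send_rows", "data": {"motion": [[0, 0, 0.5, -2, 2.5, 25, -1], [0, 0, 0, 0, 0, 30, -1], [0, 0, 0, 0, 0, 30, -1], [0, 0, 0, 0, 0, 25, -1], [0, 0, 0, 0, 0, 20, -1], [0, 0, 0, 0, 0, 12, -1], [0, 0, 0, 0, 0, 0, -1], [0, 0, 0, 0, 0, 0, 1], [0, 0, 0, 0, 0, 0, 1], [0, 0, 0, 0, 0, 0, 1]]}}

```text
time_s: 19.55
eef_pos: [0.5552, -0.0602, 0.1097]
eef_rot: [0.001, 0.717, 0.698, 0.001]
wrist_force: [0.8, 0.5, 0.8]
opening: 0.516
grasp_force: 0.0
```

Call:
{"op": "send_rows", "data": {"motion": [[0, 0, 0, 0, 0, 0, 1], [0, 0, 0, 0, 0, 0, 1], [0, 0, 0, 0, 0, 0, 1], [0, 0, 0, 0, 0, 0, 1], [0, 0, 0, 0, 0, 0, 1], [0, 0, 0, 0, 0, 0, 1], [0, 0, 0, 0, 0, -10, 1], [0, 0, 0, 0, 0, -20, 1], [0, 0, 0, 0, 0, -30, 1], [0, 0, 0, 0, 0, -30, 1]]}}

```text
time_s: 20.55
eef_pos: [0.5535, -0.0596, 0.1988]
eef_rot: [-0.001, 0.717, 0.698, -0.0]
wrist_force: [-0.2, 0.2, -1.3]
opening: 0.271
grasp_force: 58.6
```

Run:
```python
from h import *
o=ctrl.get_obs(); print(o['opening'],o['grasp_force'],o['wrist_force']); plan(.5,.10,.32,77.5)
```

```text
0.2713883852274728 58.586132526397705 [-0.1818758   0.19165365 -1.29519801]
t 20.6 psi 88.46 pos [553.5 -59.6 198.8] | shift in present frame [ 158.2  -58.  -121. ] | after turn [ 144.2  -86.8 -121.2] | rot [-0.12 -0.03 10.96] rz 10.96
```

Call:
{"op": "send_rows", "data": {"motion": [[0, 0, 0, 0, 0, -40, 1], [0, 0, 0, 0, 0, -40, 1], [0, 0, 0, 0, 0, -41, 1], [0, 0, 0, 32, -12, 0, 1], [0, 0, 0, 32, -12, 0, 1], [0, 0, 0, 32, -12, 0, 1], [0, 0, 0, 32, -12, 0, 1], [0, 0, 5.5, 30, -10, 0, 1], [0, 0, 5.5, 0, 0, 0, 1], [0, 0, 0, 0, 0, 0, 1]]}}

```text
time_s: 21.55
eef_pos: [0.4999, 0.1005, 0.3194]
eef_rot: [-0.0, 0.78, 0.626, -0.0]
wrist_force: [-0.5, 0.6, -2.5]
opening: 0.266
grasp_force: 59.5
```

```bash
cat >> h.py <<'E'
def bar(P,l0=.1,l1=.46):
    """bar top line: seats by pivot (0.502,.283) guess; fit x(y), z(y)"""
    m=(P[...,2]>.105)&(P[...,2]<.165)&(P[...,1]>l0)&(P[...,1]<l1)&(abs(P[...,0]-(.502+.2225*(P[...,1]-.283)))<.03)
    return P[m]
E
python3 - <<'E'
from h import *
plan(.5,.10,.32,77.5)
for n in('wrist','top'):
    c,P,E=cam(n); np.savez(n+'5.npz',c=c,P=P); p=bar(P)
    if n=='wrist': save('w5.png',c)
    print(n,len(p))
    r=cv2.minAreaRect((p[:,:2]*1000).astype(np.float32)); print(r)
    u=np.array([.2172,.9761])
    s=(p[:,:2]-[.502,.283])@u; w=(p[:,:2]-[.502,.283])@[u[1],-u[0]]
    for a in np.arange(-.18,.185,.02):
        k=abs(s-a)<.01
        if k.sum()>3: print(a.round(2),k.sum(),'z',np.median(p[k,2]).round(4),'off',np.median(w[k]).round(4),np.percentile(w[k],[3,97]).round(4))
E
```

```text
t 21.6 psi 77.53 pos [499.9 100.5 319.4] | shift in present frame [-0.5  0.2 -0.6] | after turn [-0.5  0.2 -0.6] | rot [-0.01  0.    0.03] rz 0.03
wrist 2315
((485.4523010253906, 204.98037719726562), (181.45323181152344, 17.95797348022461), 78.73707580566406)
-0.18 10 z 0.1351 off 0.0027 [-0.0023  0.0075]
-0.16 200 z 0.1351 off 0.0034 [-0.0028  0.0087]
-0.14 207 z 0.1345 off 0.0027 [-0.0032  0.0083]
-0.12 213 z 0.1346 off 0.0022 [-0.0037  0.0078]
-0.1 235 z 0.1349 off 0.0016 [-0.0042  0.0073]
-0.08 242 z 0.1348 off 0.0012 [-0.0047  0.0068]
-0.06 254 z 0.1346 off 0.0006 [-0.0053  0.0064]
-0.04 297 z 0.1354 off 0.0002 [-0.0058  0.0059]
-0.02 263 z 0.1345 off 0.0004 [-0.0064  0.0055]
-0.0 392 z 0.1354 off -0.0005 [-0.0095  0.0079]
top 310
((506.7878723144531, 308.50726318359375), (288.34417724609375, 12.170822143554688), 78.75568389892578)
-0.12 10 z 0.1339 off 0.0025 [-0.0021  0.0076]
-0.1 26 z 0.1376 off 0.0017 [-0.0037  0.0075]
-0.08 29 z 0.1352 off 0.001 [-0.0041  0.0069]
-0.06 28 z 0.1343 off 0.0017 [-0.0045  0.0066]
-0.04 17 z 0.132 off -0.0005 [-0.0045  0.004 ]
0.02 11 z 0.1359 off -0.0012 [-0.0066  0.004 ]
0.04 25 z 0.1348 off -0.0018 [-0.0068  0.0039]
0.06 28 z 0.1338 off -0.0017 [-0.0072  0.0037]
0.08 27 z 0.134 off -0.0017 [-0.0077  0.0034]
0.1 27 z 0.1354 off -0.0025 [-0.0083  0.0029]
0.12 28 z 0.1343 off -0.0032 [-0.0087  0.0024]
0.14 27 z 0.1336 off -0.0038 [-0.009   0.0021]
0.16 26 z 0.1371 off -0.0034 [-0.0094  0.0016]
```

View pics/w5.png

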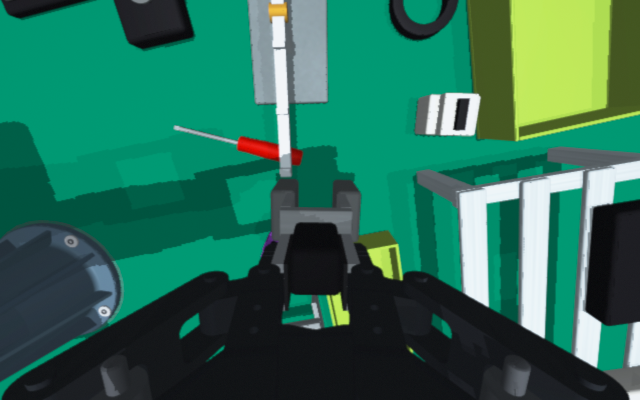

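The bar runs from (285,175) up the image with its pivot at (278,10). The weight hangs square in the fingers. The bar's y direction is 78.75°, its top is at z 0.135, and the pivot is at (0.501, 0.283).

Call:
{"op": "send_rows", "data": {"motion": [[0, 0, -1.2, 0, 0, 0, 1], [0, 0, 0, 30, -4, 0, 1], [0, 0, 0, 40, -6, 0, 1], [0, 0, 0, 40, -6, 0, 1], [0, 0, 0, 40, -6, 0, 1], [0, 0, 0, 40, -6, 0, 1], [0, 0, 0, 34, -4, 0, 1], [0, 0, 0, 20, -2.5, 0, 1], [0, 0, 0, 0, 0, 0, 1], [0, 0, 0, 0, 0, 0, 1]]}}

```text
time_s: 22.65
eef_pos: [0.5149, 0.3451, 0.3187]
eef_rot: [0.0, 0.773, 0.634, -0.001]
wrist_force: [0.2, -0.6, -1.5]
opening: 0.27
grasp_force: 59.5
```

Run:
```python
from h import *
plan(.5137,.3468,.17,78.75)
c,P,E=cam('wrist'); save('w6.png',c); p=bar(P); u=np.array([.1951,.9808])
s=(p[:,:2]-[.501,.283])@u; w=(p[:,:2]-[.501,.283])@[u[1],-u[0]]
for a in np.arange(.1,.185,.01):
    k=abs(s-a)<.005
    if k.sum()>3: print(a.round(2),k.sum(),'z',np.median(p[k,2]).round(4),np.percentile(w[k],[3,97]).round(4))
print(s.max())
```

```text
t 22.6 psi 78.74 pos [514.9 345.1 318.7] | shift in present frame [  1.6  -1.4 148.7] | after turn [  1.4  -1.5 148.7] | rot [-0.04  0.06 -0.01] rz -0.01
0.1 98 z 0.1416 [-0.005   0.0052]
0.11 94 z 0.1349 [-0.005   0.0052]
0.12 90 z 0.1348 [-0.0049  0.0051]
0.13 93 z 0.1348 [-0.006   0.0051]
0.14 109 z 0.1348 [-0.0059  0.005 ]
0.15 98 z 0.1348 [-0.0059  0.005 ]
0.16 125 z 0.142 [-0.0058  0.0059]
0.17 44 z 0.1349 [-0.0058  0.0049]
0.16939072074071204
```

Call:
{"op": "send_rows", "data": {"motion": [[0, 0, 0, 1.5, -1.5, 10, 1], [0, 0, 0, 0, 0, 20, 1], [0, 0, 0, 0, 0, 20, 1], [0, 0, 0, 0, 0, 20, 1], [0, 0, 0, 0, 0, 20, 1], [0, 0, 0, 0, 0, 20, 1], [0, 0, 0, 0, 0, 20, 1], [0, 0, 0, 0, 0, 15, 1], [0, 0, 0, 0, 0, 5, 1], [0, 0, 0, 0, 0, 0, 1]]}}

```text
time_s: 23.7
eef_pos: [0.5132, 0.3468, 0.1685]
eef_rot: [-0.0, 0.774, 0.634, -0.001]
wrist_force: [-0.3, 0.6, -1.3]
opening: 0.266
grasp_force: 59.5
```

Call:
{"op": "send_rows", "data": {"motion": [[0, 0, 0, 0, 0, 3, 1], [0, 0, 0, 0, 0, 3, 1], [0, 0, 0, 0, 0, 3, 1], [0, 0, 0, 0, 0, 2, 1], [0, 0, 0, 0, 0, 0, 1], [0, 0, 0, 0, 0, 0, 1], [0, 0, 0, 0, 0, 0, 1], [0, 0, 0, 0, 0, 0, 1], [0, 0, 0, 0, 0, 0, 1], [0, 0, 0, 0, 0, 0, 1]]}}

```text
time_s: 24.7
eef_pos: [0.5136, 0.3474, 0.1584]
eef_rot: [0.0, 0.773, 0.634, 0.0]
wrist_force: [0.3, -0.6, -2.2]
opening: 0.275
grasp_force: 59.5
```

```bash
cat >> h.py <<'E'
def barcheck(n='top',lo=-.175,hi=.175):
    c,P,E=cam(n); p=bar(P); u=np.array([.1951,.9808])
    s=(p[:,:2]-[.501,.283])@u; w=(p[:,:2]-[.501,.283])@[u[1],-u[0]]; k=(abs(w)<.005)&(s>lo)&(s<hi); p=p[k]; s=s[k]
    f=np.polyfit(s,p[:,2],1)
    for _ in range(4):
        g=abs(p[:,2]-np.polyval(f,s))<.004; f=np.polyfit(s[g],p[g,2],1)
    print('bar n',g.sum(),'tilt',f[0].round(4),'z0',f[1].round(4)); return c,P
E
python3 - <<'E'
from h import *
o=ctrl.get_obs(); print(o['eef_pos'],o['wrist_force']); barcheck('wrist',.09,.175); barcheck('top')
E
```

```text
[0.51358742 0.34738174 0.15837884] [ 0.27850852 -0.56122118 -2.17666804]
bar n 2139 tilt 0.0004 z0 0.1348
bar n 165 tilt 0.0082 z0 0.1359
```

Call:
{"op": "send_rows", "data": {"motion": [[0, 0, 0, 0, 0, 1.5, 1], [0, 0, 0, 0, 0, 1, 1], [0, 0, 0, 0, 0, 0, 1], [0, 0, 0, 0, 0, 0, 1], [0, 0, 0, 0, 0, 0, -1], [0, 0, 0, 0, 0, 0, -1], [0, 0, 0, 0, 0, 0, -1], [0, 0, 0, 0, 0, 0, -1], [0, 0, 0, 0, 0, 0, -1], [0, 0, 0, 0, 0, 0, -1]]}}

```text
time_s: 25.8
eef_pos: [0.5136, 0.3474, 0.1559]
eef_rot: [0.0, 0.774, 0.634, 0.0]
wrist_force: [0.2, -1.0, -0.6]
opening: 1.002
grasp_force: 0.0
```

Call:
{"op": "send_rows", "data": {"motion": [[0, 0, 0, 0, 0, -10, -1], [0, 0, 0, 0, 0, -30, -1], [0, 0, 0, 0, 0, -40, -1], [0, 0, 0, 0, 0, -40, -1], [0, 0, 0, 0, 0, -40, -1], [0, 0, 0, 0, 0, 0, -1], [0, 0, -5, -40, 0, 0, -1], [0, 0, -5, -40, 0, 0, -1], [0, 0, 0, 0, 0, 0, -1], [0, 0, 0, 0, 0, 0, -1]]}}

```text
time_s: 26.8
eef_pos: [0.5013, 0.2679, 0.3162]
eef_rot: [-0.0, 0.716, 0.698, 0.0]
wrist_force: [-0.3, -0.7, 0.3]
opening: 0.998
grasp_force: 0.0
```

Run:
```python
from h import *
c,P=barcheck('wrist',-.02,.17); save('w7.png',c); weights(P,.15,.2,(.4,.64,.1,.5))
plan(.5525,-.1575,.32,88.5)
c,P,E=cam('top'); weights(P); print('hook');weights(P,.085,.12,(.25,.45,-.3,-.03))
```

```text
bar n 1146 tilt -0.0627 z0 0.135
blob 712 c [513.6 350.2] sz [25.6 23.9] ang 81.8 ztop 0.1784
blob 54 c [469.5 124.7] sz [ 7.3 11.6] ang 81.0 ztop 0.1524
t 26.9 psi 88.58 pos [501.4 268.6 316.1] | shift in present frame [-424.7   61.7   -4.1] | after turn [-424.6   62.3   -3.9] | rot [ 0.03 -0.04  0.08] rz 0.08
blob 65 c [ 552.6 -156.7] sz [21.5 23.7] ang 0.5 ztop 0.1357
blob 71 c [ 552.8 -252. ] sz [24.  23.2] ang 86.9 ztop 0.1355
hook
blob 142 c [ 349.6 -150.3] sz [47.7 24.1] ang 0.3 ztop 0.1048
```

View pics/w7.png

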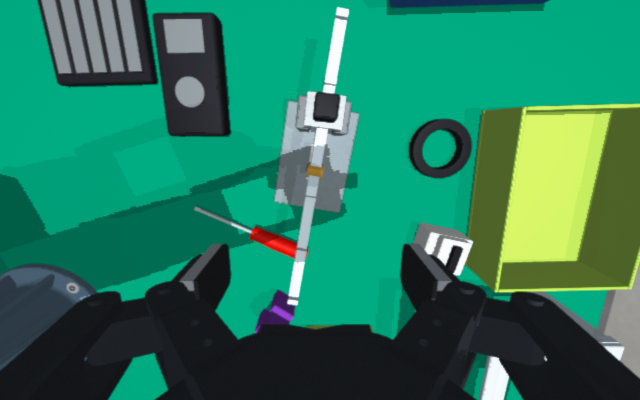

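The weight hangs astride the left inner seat at (325,110), with the tilt at -0.063 as predicted. Next is the second weight.

Call:
{"op": "send_rows", "data": {"motion": [[0, 0, 0, -40, 6, 0, -1], [0, 0, 0, -45, 6, 0, -1], [0, 0, 0, -45, 7, 0, -1], [0, 0, 0, -45, 7, 0, -1], [0, 0, 0, -45, 7, 0, -1], [0, 0, 0, -45, 7, 0, -1], [0, 0, 0, -45, 7, 0, -1], [0, 0, 0, -45, 6, 0, -1], [0, 0, 0, -45, 6, 0, -1], [0, 0, 0, -25, 3, 0, -1]]}}

```text
time_s: 27.9
eef_pos: [0.554, -0.1605, 0.3154]
eef_rot: [0.0, 0.716, 0.698, -0.0]
wrist_force: [-0.1, -0.6, -0.5]
opening: 0.999
grasp_force: 0.0
```

Call:
{"op": "send_rows", "data": {"motion": [[0, 0, 0, 0, 0, 0, -1], [0, 0, 0, 0, 0, 40, -1], [0, 0, 0, 0, 0, 40, -1], [0, 0, 0, 0, 0, 0, -1], [0, 0, 0, 0, 0, 0, -1], [0, 0, 0, 0, 0, 0, -1], [0, 0, 0, 0, 0, 0, -1], [0, 0, 0, 0, 0, 0, -1], [0, 0, 0, 0, 0, 0, -1], [0, 0, 0, 0, 0, 0, -1]]}}

```text
time_s: 28.9
eef_pos: [0.5535, -0.1581, 0.2363]
eef_rot: [0.0, 0.715, 0.699, 0.0]
wrist_force: [0.1, 0.5, -0.4]
opening: 1.001
grasp_force: 0.0
```

Run:
```python
from h import *
plan(.5525,-.157,.108,88.5)
```

```text
t 28.9 psi 88.65 pos [ 553.5 -158.1  236.3] | shift in present frame [  1.1  -1.1 128.3] | after turn [  1.   -1.  128.3] | rot [0.04 0.02 0.15] rz 0.15
```

Call:
{"op": "send_rows", "data": {"motion": [[0, 0, 0, 1, -1, 30, -1], [0, 0, 0, 0, 0, 30, -1], [0, 0, 0, 0, 0, 30, -1], [0, 0, 0, 0, 0, 22, -1], [0, 0, 0, 0, 0, 15, -1], [0, 0, 0, 0, 0, 0, -1], [0, 0, 0, 0, 0, 0, -1], [0, 0, 0, 0, 0, 0, 1], [0, 0, 0, 0, 0, 0, 1], [0, 0, 0, 0, 0, 0, 1]]}}

```text
time_s: 29.9
eef_pos: [0.5529, -0.1572, 0.1099]
eef_rot: [0.001, 0.715, 0.699, 0.0]
wrist_force: [-0.3, 0.5, -0.3]
opening: 0.511
grasp_force: 0.0
```

Call:
{"op": "send_rows", "data": {"motion": [[0, 0, 0, 0, 0, 0, 1], [0, 0, 0, 0, 0, 0, 1], [0, 0, 0, 0, 0, 0, 1], [0, 0, 0, 0, 0, 0, 1], [0, 0, 0, 0, 0, 0, 1], [0, 0, 0, 0, 0, -10, 1], [0, 0, 0, 0, 0, -30, 1], [0, 0, 0, 0, 0, -40, 1], [0, 0, 0, 0, 0, -40, 1], [0, 0, 0, 0, 0, -40, 1]]}}

```text
time_s: 30.9
eef_pos: [0.5515, -0.1565, 0.2698]
eef_rot: [-0.001, 0.715, 0.699, -0.0]
wrist_force: [1.2, -0.2, -0.5]
opening: 0.274
grasp_force: 59.0
```

Call:
{"op": "send_rows", "data": {"motion": [[0, 0, 0, 0, 0, -40, 1], [0, 0, 0, 20, -4, -11, 1], [0, 0, 0, 45, -9, 0, 1], [0, 0, 0, 45, -9, 0, 1], [0, 0, 0, 45, -9, 0, 1], [0, 0, 0, 45, -9, 0, 1], [0, 0, 0, 45, -9, 0, 1], [0, 0, 0, 45, -9, 0, 1], [0, 0, 0, 45, -9, 0, 1], [0, 0, 0, 25, -5, 0, 1]]}}

```text
time_s: 31.9
eef_pos: [0.486, 0.2082, 0.3183]
eef_rot: [-0.001, 0.714, 0.7, -0.001]
wrist_force: [0.8, -0.5, -2.1]
opening: 0.275
grasp_force: 59.0
```

Call:
{"op": "send_rows", "data": {"motion": [[0, 0, 5, 0, 0, 0, 1], [0, 0, 4.8, 0, 0, 0, 1], [0, 0, 0, 0, 0, 0, 1], [0, 0, 0, 0, 0, 0, 1], [0, 0, 0, 0, 0, 0, 1], [0, 0, 0, 0, 0, 0, 1], [0, 0, 0, 0, 0, 0, 1], [0, 0, 0, 0, 0, 0, 1], [0, 0, 0, 0, 0, 0, 1], [0, 0, 0, 0, 0, 0, 1]]}}

```text
time_s: 32.9
eef_pos: [0.4888, 0.2046, 0.3198]
eef_rot: [0.0, 0.772, 0.635, 0.0]
wrist_force: [-0.6, 0.1, -0.6]
opening: 0.271
grasp_force: 59.0
```

Run:
```python
from h import *
plan(.4883,.2192,.175,78.75); c,P=barcheck('wrist',-.01,.17); print(ctrl.get_obs()['wrist_force'])
```

```text
t 32.9 psi 78.86 pos [488.8 204.6 319.8] | shift in present frame [ 14.2  -3.3 144.8] | after turn [ 14.2  -3.4 144.8] | rot [ 0.   -0.    0.11] rz 0.11
bar n 563 tilt 0.0141 z0 0.1343
[ 0.55742529 -0.91390769 -1.62999069]
```

Call:
{"op": "send_rows", "data": {"motion": [[0, 0, 0, 14, -3.5, 0, 1], [0, 0, 0, 0, 0, 20, 1], [0, 0, 0, 0, 0, 25, 1], [0, 0, 0, 0, 0, 25, 1], [0, 0, 0, 0, 0, 25, 1], [0, 0, 0, 0, 0, 25, 1], [0, 0, 0, 0, 0, 20, 1], [0, 0, 0, 0, 0, 8, 1], [0, 0, 0, 0, 0, 0, 1], [0, 0, 0, 0, 0, 0, 1]]}}

```text
time_s: 33.95
eef_pos: [0.4887, 0.2196, 0.1728]
eef_rot: [0.0, 0.772, 0.635, 0.001]
wrist_force: [0.2, -0.5, -1.3]
opening: 0.276
grasp_force: 58.9
```

Run:
```python
from h import *
plan(.4883,.2192,.161,78.75); c,P=barcheck('top',-.175,.175); save('t3.png',c,(130,150,330,300),4); print(ctrl.get_obs()['wrist_force'])
```

```text
t 34.0 psi 78.87 pos [488.7 219.6 172.8] | shift in present frame [-0.4 -0.3 11.8] | after turn [-0.4 -0.3 11.8] | rot [ 0.07 -0.04  0.12] rz 0.12
bar n 97 tilt -0.0623 z0 0.1345
[-0.21915864 -0.22190831 -1.62500501]
```

View pics/t3.png

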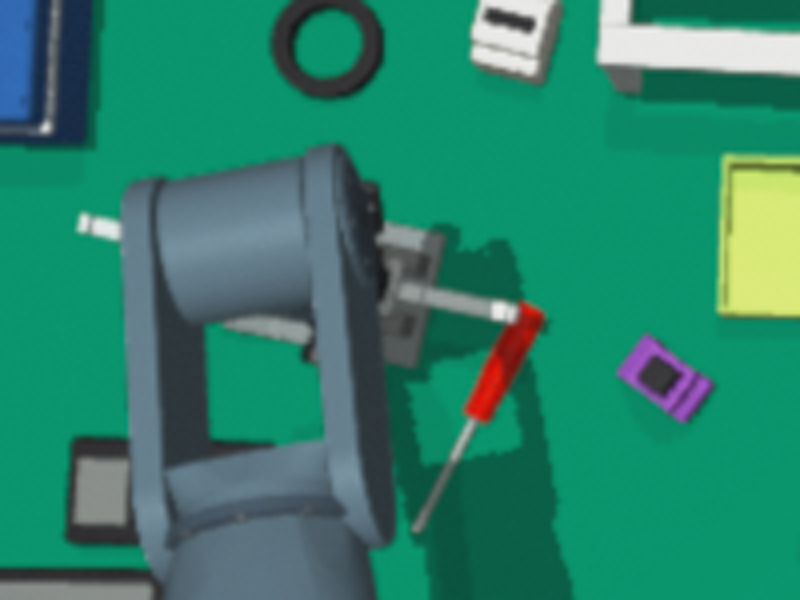

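The bar tilt is unchanged and the weight is hidden under the wrist at about (390,270). I'll lower and release.

Call:
{"op": "send_rows", "data": {"motion": [[0, 0, 0, 0, 0, 4, 1], [0, 0, 0, 0, 0, 4, 1], [0, 0, 0, 0, 0, 3, 1], [0, 0, 0, 0, 0, 0, 1], [0, 0, 0, 0, 0, 0, 1], [0, 0, 0, 0, 0, 0, -1], [0, 0, 0, 0, 0, 0, -1], [0, 0, 0, 0, 0, 0, -1], [0, 0, 0, 0, 0, 0, -1], [0, 0, 0, 0, 0, 0, -1]]}}

```text
time_s: 35.0
eef_pos: [0.4881, 0.2191, 0.1609]
eef_rot: [0.0, 0.772, 0.635, 0.0]
wrist_force: [0.3, 0.9, -0.7]
opening: 1.001
grasp_force: 0.0
```

Call:
{"op": "send_rows", "data": {"motion": [[0, 0, 0, 0, 0, 0, -1], [0, 0, 0, 0, 0, -10, -1], [0, 0, 0, 0, 0, -30, -1], [0, 0, 0, 0, 0, -40, -1], [0, 0, 0, 0, 0, -40, -1], [0, 0, 0, 0, 0, -38, -1], [0, 0, -5, -40, 0, 0, -1], [0, 0, -5, -40, 0, 0, -1], [0, 0, 0, 0, 0, 0, -1], [0, 0, 0, 0, 0, 0, -1]]}}

```text
time_s: 36.0
eef_pos: [0.4762, 0.1395, 0.3197]
eef_rot: [0.0, 0.715, 0.699, 0.001]
wrist_force: [-0.1, -0.1, -0.0]
opening: 0.998
grasp_force: 0.0
```

Run:
```python
from h import *
c,P=barcheck('wrist',-.16,-.08); weights(P,.15,.2,(.4,.64,.15,.5))
plan(.5525,-.2525,.32,88.5)
c,P=barcheck('top'); weights(P); print('hook');weights(P,.085,.12,(.25,.45,-.3,-.03))
```

```text
bar n 525 tilt -0.0039 z0 0.1344
blob 668 c [486.5 218.4] sz [23.9 23.9] ang 82.7 ztop 0.1825
t 36.0 psi 88.77 pos [476.2 140.2 319.5] | shift in present frame [-391.    84.7   -0.7] | after turn [-390.6   86.6   -0.5] | rot [ 0.05 -0.03  0.27] rz 0.27
bar n 88 tilt 0.0043 z0 0.1359
blob 73 c [ 552.5 -251.8] sz [24. 24.] ang 88.8 ztop 0.1359
hook
blob 145 c [ 349.6 -150.4] sz [24.  47.6] ang 89.9 ztop 0.1042
```

Call:
{"op": "send_rows", "data": {"motion": [[0, 0, 0, -45, 10, 0, -1], [0, 0, 0, -45, 10, 0, -1], [0, 0, 0, -45, 10, 0, -1], [0, 0, 0, -45, 10, 0, -1], [0, 0, 0, -45, 10, 0, -1], [0, 0, 0, -45, 10, 0, -1], [0, 0, 0, -45, 10, 0, -1], [0, 0, 0, -45, 10, 0, -1], [0, 0, 0, -31, 5, 0, -1], [0, 0, 0, 0, 0, 0, -1]]}}

```text
time_s: 37.1
eef_pos: [0.5538, -0.2556, 0.3176]
eef_rot: [-0.0, 0.715, 0.699, -0.0]
wrist_force: [-0.1, 0.8, 0.1]
opening: 0.998
grasp_force: 0.0
```

Call:
{"op": "send_rows", "data": {"motion": [[0, 0, 0, 0, 0, 40, -1], [0, 0, 0, 0, 0, 40, -1], [0, 0, 0, 0, 0, 0, -1], [0, 0, 0, 0, 0, 0, -1], [0, 0, 0, 0, 0, 0, -1], [0, 0, 0, 0, 0, 0, -1], [0, 0, 0, 0, 0, 0, -1], [0, 0, 0, 0, 0, 0, -1], [0, 0, 0, 0, 0, 0, -1], [0, 0, 0, 0, 0, 0, -1]]}}

```text
time_s: 38.1
eef_pos: [0.5532, -0.2526, 0.2389]
eef_rot: [0.0, 0.714, 0.7, 0.0]
wrist_force: [0.3, -0.6, -0.0]
opening: 1.0
grasp_force: 0.0
```

Run:
```python
from h import *
plan(.5525,-.252,.109,88.5)
```

```text
t 38.1 psi 88.85 pos [ 553.2 -252.6  238.9] | shift in present frame [  0.6  -0.8 129.9] | after turn [  0.6  -0.7 129.9] | rot [0.01 0.01 0.35] rz 0.35
```

Call:
{"op": "send_rows", "data": {"motion": [[0, 0, 0.3, 0.5, -1, 30, -1], [0, 0, 0, 0, 0, 30, -1], [0, 0, 0, 0, 0, 30, -1], [0, 0, 0, 0, 0, 25, -1], [0, 0, 0, 0, 0, 15, -1], [0, 0, 0, 0, 0, 0, -1], [0, 0, 0, 0, 0, 0, -1], [0, 0, 0, 0, 0, 0, 1], [0, 0, 0, 0, 0, 0, 1], [0, 0, 0, 0, 0, 0, 1]]}}

```text
time_s: 39.1
eef_pos: [0.5528, -0.2524, 0.11]
eef_rot: [0.001, 0.716, 0.698, 0.0]
wrist_force: [0.2, 0.5, -0.2]
opening: 0.514
grasp_force: 0.0
```

Call:
{"op": "send_rows", "data": {"motion": [[0, 0, 0, 0, 0, 0, 1], [0, 0, 0, 0, 0, 0, 1], [0, 0, 0, 0, 0, 0, 1], [0, 0, 0, 0, 0, 0, 1], [0, 0, 0, 0, 0, 0, 1], [0, 0, 0, 0, 0, -10, 1], [0, 0, 0, 0, 0, -30, 1], [0, 0, 0, 0, 0, -40, 1], [0, 0, 0, 0, 0, -40, 1], [0, 0, 0, 0, 0, -40, 1]]}}

```text
time_s: 40.1
eef_pos: [0.5515, -0.2515, 0.2698]
eef_rot: [-0.001, 0.716, 0.698, -0.0]
wrist_force: [0.7, -0.4, -1.9]
opening: 0.272
grasp_force: 60.4
```

Call:
{"op": "send_rows", "data": {"motion": [[0, 0, 0, 0, 0, -40, 1], [0, 0, 0, 0, 0, -31, 1], [0, 0, 0, 30, -4, 0, 1], [0, 0, 0, 45, -5, 0, 1], [0, 0, 0, 45, -5, 0, 1], [0, 0, 0, 45, -5, 0, 1], [0, 0, 0, 45, -5, 0, 1], [0, 0, 0, 45, -5, 0, 1], [0, 0, 0, 45, -5, 0, 1], [0, 0, 0, 45, -5, 0, 1]]}}

```text
time_s: 41.1
eef_pos: [0.5208, 0.0956, 0.3396]
eef_rot: [-0.0, 0.716, 0.698, -0.0]
wrist_force: [1.1, -0.9, -2.4]
opening: 0.272
grasp_force: 60.4
```

Call:
{"op": "send_rows", "data": {"motion": [[0, 0, 0, 45, -6, 0, 1], [0, 0, 0, 45, -6, 0, 1], [0, 0, 0, 45, -6, 0, 1], [0, 0, 0, 30, -5, 0, 1], [0, 0, 0, 20, -3, 0, 1], [0, 0, 5, 0, 0, 0, 1], [0, 0, 4.8, 0, 0, 0, 1], [0, 0, 0, 0, 0, 0, 1], [0, 0, 0, 0, 0, 0, 1], [0, 0, 0, 0, 0, 0, 1]]}}

```text
time_s: 42.1
eef_pos: [0.5004, 0.2792, 0.3396]
eef_rot: [-0.0, 0.773, 0.635, -0.0]
wrist_force: [0.0, 0.2, -0.8]
opening: 0.27
grasp_force: 60.3
```

Run:
```python
from h import *
plan(.501,.283,.170,78.75); c,P=barcheck('top'); print(ctrl.get_obs()['opening'])
```

```text
t 42.1 psi 78.83 pos [500.4 279.2 339.6] | shift in present frame [ 3.900e+00 -1.000e-01  1.696e+02] | after turn [  3.9  -0.2 169.6] | rot [-0.03  0.02  0.08] rz 0.08
bar n 121 tilt -0.0181 z0 0.1345
0.2680049590871179
```

Call:
{"op": "send_rows", "data": {"motion": [[0, 0, 0, 3, 0, 0, 1], [0, 0, 0, 0, 0, 20, 1], [0, 0, 0, 0, 0, 25, 1], [0, 0, 0, 0, 0, 25, 1], [0, 0, 0, 0, 0, 25, 1], [0, 0, 0, 0, 0, 25, 1], [0, 0, 0, 0, 0, 25, 1], [0, 0, 0, 0, 0, 20, 1], [0, 0, 0, 0, 0, 5, 1], [0, 0, 0, 0, 0, 0, 1]]}}

```text
time_s: 43.15
eef_pos: [0.5008, 0.2823, 0.1692]
eef_rot: [-0.0, 0.773, 0.635, -0.001]
wrist_force: [-0.4, -1.1, -1.5]
opening: 0.272
grasp_force: 60.3
```

Call:
{"op": "send_rows", "data": {"motion": [[0, 0, 0, 0, 0, 4, 1], [0, 0, 0, 0, 0, 4, 1], [0, 0, 0, 0, 0, 3, 1], [0, 0, 0, 0, 0, 0, 1], [0, 0, 0, 0, 0, 0, 1], [0, 0, 0, 0, 0, 0, -1], [0, 0, 0, 0, 0, 0, -1], [0, 0, 0, 0, 0, 0, -1], [0, 0, 0, 0, 0, 0, -1], [0, 0, 0, 0, 0, 0, -1]]}}

```text
time_s: 44.15
eef_pos: [0.5012, 0.2824, 0.1589]
eef_rot: [0.0, 0.773, 0.634, 0.0]
wrist_force: [0.1, 0.0, -0.9]
opening: 1.002
grasp_force: 0.0
```

Call:
{"op": "send_rows", "data": {"motion": [[0, 0, 0, 0, 0, 0, -1], [0, 0, 0, 0, 0, -10, -1], [0, 0, 0, 0, 0, -30, -1], [0, 0, 0, 0, 0, -40, -1], [0, 0, 0, 0, 0, -40, -1], [0, 0, 0, 0, 0, -45, -1], [0, 0, 0, -45, 0, 0, -1], [0, 0, 0, -45, 0, 0, -1], [0, 0, 0, -45, 0, 0, -1], [0, 0, 0, 0, 0, 0, -1]]}}

```text
time_s: 45.15
eef_pos: [0.4744, 0.146, 0.3249]
eef_rot: [0.001, 0.774, 0.633, -0.0]
wrist_force: [-0.4, 0.5, -0.3]
opening: 0.998
grasp_force: 0.0
```

Run:
```python
from h import *
c,P,E=cam('wrist'); save('w8.png',c); np.savez('w8.npz',c=c,P=P); weights(P,.15,.2,(.4,.64,.15,.5))
plan(.35,-.15,.32,-1)
c,P=barcheck('top'); np.savez('top8.npz',c=c,P=P); print('hook');weights(P,.085,.12,(.25,.45,-.3,-.03))
c=c.astype(int)
yl=(c[...,0]>90)&(c[...,2]<c[...,0]*.6)&(P[...,0]>.4)&(P[...,2]>.03)&(P[...,2]<.075)&(P[...,1]<0)&(P[...,1]>-.33)
p=P[yl]; print('tote',len(p),np.percentile(p,[0.5,99.5],axis=0).round(4),cv2.minAreaRect((p[:,:2]*1000).astype(np.float32)))
```

```text
blob 907 c [500.3 281. ] sz [24.1 23.9] ang 79.0 ztop 0.1822
blob 627 c [486.5 218.4] sz [23.9 23.9] ang 82.2 ztop 0.1824
t 45.2 psi 78.53 pos [474.8 147.9 324.9] | shift in present frame [-316.8  -63.1    4.8] | after turn [-119.6  300.1    4.9] | rot [ 7.000e-02 -7.000e-02  7.953e+01] rz 79.53
bar n 106 tilt 0.0022 z0 0.135
hook
blob 144 c [ 349.6 -150.1] sz [47.7 24.4] ang 0.4 ztop 0.105
tote 359 [[ 0.4726 -0.2792  0.0302]
 [ 0.5973 -0.0345  0.0694]] ((535.3468017578125, -156.84796142578125), (245.38587951660156, 122.72325134277344), 88.92170715332031)
```

View pics/w8.png

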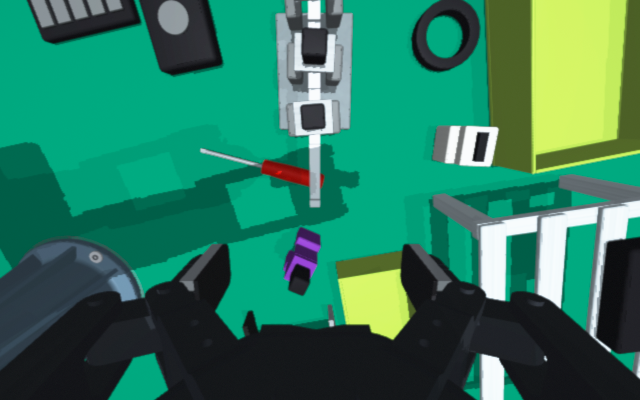

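All three weights are on the bar: middle (313,45), right inner (313,115), left inner at the top edge. The bar is level and the hook and tote haven't been moved. Now back to the hook.

Call:
{"op": "send_rows", "data": {"motion": [[0, 0, 0, -40, -8, 0, -1], [0, 0, 0, -40, -8, 0, -1], [0, 0, 0, -40, -8, 0, -1], [0, 0, 0, -40, -8, 0, -1], [0, 0, 0, -40, -8, 0, -1], [0, 0, 0, -40, -8, 0, -1], [0, 0, 0, -40, -8, 0, -1], [0, 0, 0, -37, -7, 0, -1], [0, 0, 4, 0, 0, 0, -1], [0, 0, 4, 0, 0, 0, -1]]}}

```text
time_s: 46.25
eef_pos: [0.3516, -0.1493, 0.3243]
eef_rot: [0.0, 0.817, 0.577, 0.0]
wrist_force: [-0.2, 0.9, 0.4]
opening: 1.001
grasp_force: 0.0
```

Call:
{"op": "send_rows", "data": {"motion": [[0, 0, 8, 0, 0, 0, -1], [0, 0, 8, 0, 0, 0, -1], [0, 0, 8, 0, 0, 0, -1], [0, 0, 8, 0, 0, 0, -1], [0, 0, 8, 0, 0, 0, -1], [0, 0, 8, 0, 0, 0, -1], [0, 0, 8, 0, 0, 0, -1], [0, 0, 8, 0, 0, 0, -1], [0, 0, 7.5, 0, 0, 0, -1], [0, 0, 0, 0, 0, 0, -1]]}}

```text
time_s: 47.25
eef_pos: [0.352, -0.148, 0.3242]
eef_rot: [-0.0, 1.0, -0.006, 0.0]
wrist_force: [-0.4, -0.2, 0.4]
opening: 1.0
grasp_force: 0.0
```

Run:
```python
from h import *
plan(.349,-.152,.07,-1)
for n in('wrist','top'):
    c,P,E=cam(n); weights(P,.085,.12,(.25,.45,-.3,-.03)); weights(P,.05,.07,(.25,.46,-.3,-.03))
```

```text
t 47.2 psi -0.7 pos [ 352.  -148.   324.2] | shift in present frame [ -3.1   4.  254.2] | after turn [ -2.9   4.  254.2] | rot [-0.   -0.03  0.3 ] rz 0.3
blob 781 c [ 347.7 -152.7] sz [25.1 50.2] ang 89.5 ztop 0.1053
blob 958 c [ 411.9 -154.2] sz [21.9 79.7] ang 89.1 ztop 0.0606
blob 188 c [ 301.6 -152.1] sz [21.  20.3] ang 89.1 ztop 0.0606
```

Call:
{"op": "send_rows", "data": {"motion": [[0, 0, 0.3, -4, 4.5, 30, -1], [0, 0, 0, 0, 0, 35, -1], [0, 0, 0, 0, 0, 35, -1], [0, 0, 0, 0, 0, 35, -1], [0, 0, 0, 0, 0, 35, -1], [0, 0, 0, 0, 0, 30, -1], [0, 0, 0, 0, 0, 25, -1], [0, 0, 0, 0, 0, 18, -1], [0, 0, 0, 0, 0, 10, -1], [0, 0, 0, 0, 0, 0, -1]]}}

```text
time_s: 48.35
eef_pos: [0.3467, -0.1524, 0.0699]
eef_rot: [-0.001, 1.0, -0.008, -0.001]
wrist_force: [0.4, 0.8, 0.6]
opening: 0.997
grasp_force: 0.0
```

Call:
{"op": "send_rows", "data": {"motion": [[0, 0, 0, 0, 0, 0, -1], [0, 0, 0, 0, 0, 0, 1], [0, 0, 0, 0, 0, 0, 1], [0, 0, 0, 0, 0, 0, 1], [0, 0, 0, 0, 0, 0, 1], [0, 0, 0, 0, 0, 0, 1], [0, 0, 0, 0, 0, 0, 1], [0, 0, 0, 0, 0, 0, 1], [0, 0, 0, 0, 0, 0, 1], [0, 0, 0, 0, 0, 0, 1]]}}

```text
time_s: 49.35
eef_pos: [0.3474, -0.1533, 0.0711]
eef_rot: [0.0, 1.0, -0.009, 0.0]
wrist_force: [-1.7, 2.0, 5.3]
opening: 0.291
grasp_force: 64.4
```

Run:
```python
from h import *
plan(.348,-.154,.0735,-1); print(ctrl.get_obs()['wrist_force'],ctrl.get_obs()['opening'])
c,P,E=cam('wrist'); c=c.astype(int)
yl=(c[...,0]>60)&(c[...,2]<c[...,0]*.6)&(c[...,1]>c[...,0]*.8)&(P[...,0]>.43)&(P[...,2]>.01)&(P[...,2]<.05)
p=P[yl]; print(len(p))
for a in np.arange(-.29,-.02,.02):
    s=abs(p[:,1]-a)<.01
    if s.sum()>5: print(a.round(2),s.sum(),np.median(p[s,0]).round(4))
```

```text
t 49.4 psi -1.04 pos [ 347.4 -153.3   71.1] | shift in present frame [ 0.6  0.7 -2.4] | after turn [ 0.6  0.7 -2.4] | rot [ 0.01 -0.02 -0.04] rz -0.04
[-1.69151957  1.96314851  5.32360509] 0.29090845017142214
10113
-0.27 808 0.4708
-0.25 834 0.4711
-0.23 778 0.4715
-0.21 783 0.4718
-0.19 851 0.4722
-0.17 854 0.4726
-0.15 790 0.4729
-0.13 764 0.4732
-0.11 833 0.4736
-0.09 854 0.474
-0.07 802 0.4743
-0.05 744 0.4747
-0.03 418 0.475
```

Call:
{"op": "send_rows", "data": {"motion": [[0, 0, 0, 0, 2, -4, 1], [0, 0, 0, 5, 0, 0, 1], [0, 0, 0, 5, 0, 0, 1], [0, 0, 0, 5, 0, 0, 1], [0, 0, 0, 5, 0, 0, 1], [0, 0, 0, 5, 0, 0, 1], [0, 0, 0, 5, 0, 0, 1], [0, 0, 0, 7, 0, 0, 1], [0, 0, 0, 8, 0, 0, 1], [0, 0, 0, 8, 0, 0, 1]]}}

```text
time_s: 50.4
eef_pos: [0.4007, -0.1559, 0.0746]
eef_rot: [-0.0, 1.0, -0.009, -0.0]
wrist_force: [-1.8, -0.0, -2.7]
opening: 0.289
grasp_force: 63.4
```

Call:
{"op": "send_rows", "data": {"motion": [[0, 0, 0, 8, 0, 0, 1], [0, 0, 0, 8, 0, 0, 1], [0, 0, 0, 8, 0, 0, 1], [0, 0, 0, 8, 0, 0, 1], [0, 0, 0, 8, 0, 0, 1], [0, 0, 0, 8, 0, 0, 1], [0, 0, 0, 8, 0, 0, 1], [0, 0, 0, 8, 0, 0, 1], [0, 0, 0, 8, 0, 0, 1], [0, 0, 0, 8, 0, 0, 1]]}}

```text
time_s: 51.4
eef_pos: [0.4808, -0.1575, 0.0748]
eef_rot: [-0.0, 1.0, -0.009, -0.0]
wrist_force: [-2.9, 0.1, -2.1]
opening: 0.296
grasp_force: 63.4
```

```bash
cat >> h.py <<'E'
def front():
    c,P,E=cam('wrist'); c=c.astype(int)
    yl=(c[...,0]>60)&(c[...,2]<c[...,0]*.6)&(c[...,1]>c[...,0]*.8)&(P[...,0]>.43)&(P[...,2]>.008)&(P[...,2]<.05)&(P[...,1]<0)&(P[...,1]>-.33)
    p=P[yl]; print('front n',len(p))
    for a in np.arange(-.29,-.02,.02):
        s=abs(p[:,1]-a)<.01
        if s.sum()>5: print(a.round(2),s.sum(),np.percentile(p[s,0],20).round(4),end='; ')
    return P
E
python3 - <<'E'
from h import *
plan(.568,-.158,.0735,-1); print(ctrl.get_obs()['wrist_force']); front()
E
```

```text
t 51.4 psi -1.04 pos [ 480.8 -157.5   74.8] | shift in present frame [87.2 -1.1  1.3] | after turn [87.2 -1.   1.3] | rot [-0.    0.   -0.04] rz -0.04
[-2.88435894  0.07146558 -2.14731268]
front n 6706
-0.29 16 0.5827; -0.27 2062 0.583; -0.25 468 0.583; -0.23 428 0.5834; -0.21 327 0.5837; -0.11 284 0.5853; -0.09 467 0.5857; -0.07 453 0.586; -0.05 378 0.5864; -0.03 1817 0.6004;
```

Call:
{"op": "send_rows", "data": {"motion": [[0, 0, 0, 8, 0, 0, 1], [0, 0, 0, 8, 0, 0, 1], [0, 0, 0, 8, 0, 0, 1], [0, 0, 0, 8, 0, 0, 1], [0, 0, 0, 8, 0, 0, 1], [0, 0, 0, 8, 0, 0, 1], [0, 0, 0, 8, 0, 0, 1], [0, 0, 0, 8, 0, 0, 1], [0, 0, 0, 8, 0, 0, 1], [0, 0, 0, 8, 0, 0, 1]]}}

```text
time_s: 52.45
eef_pos: [0.5608, -0.159, 0.0748]
eef_rot: [-0.0, 1.0, -0.009, -0.0]
wrist_force: [-3.6, 0.0, -0.2]
opening: 0.291
grasp_force: 63.6
```

Call:
{"op": "send_rows", "data": {"motion": [[0, 0, 0, 6, 0, 0, 1], [0, 0, 0, 4, 0, 0, 1], [0, 0, 0, 0, 0, 0, 1], [0, 0, 0, -10, 0, 0, 1], [0, 0, 0, -20, 0, 0, 1], [0, 0, 0, -20, 0, 0, 1], [0, 0, 0, -20, 0, 0, 1], [0, 0, 0, -20, 0, 0, 1], [0, 0, 0, -10, 0, 0, 1], [0, 0, 0, 0, 0, 0, 1]]}}

```text
time_s: 53.45
eef_pos: [0.469, -0.1572, 0.0748]
eef_rot: [-0.0, 1.0, -0.01, -0.0]
wrist_force: [-0.1, 0.4, -2.4]
opening: 0.295
grasp_force: 63.4
```

Run:
```python
from h import *
plan(.46,-.157,.0705,-1); print(ctrl.get_obs()['wrist_force']); P=front()
m=(P[...,2]>.147)&(P[...,2]<.16)&(P[...,0]<.68)&(P[...,0]>.6); p=P[m]
for a in np.arange(-.32,.03,.05):
    s=abs(p[:,1]-a)<.01
    if s.sum()>5: print('edge',a.round(2),np.percentile(p[s,0],2).round(4))
```

```text
t 53.5 psi -1.09 pos [ 469.  -157.2   74.8] | shift in present frame [-9.  -0.   4.3] | after turn [-9.  -0.   4.3] | rot [-0.01  0.01 -0.09] rz -0.09
[-0.11493551  0.36991082 -2.35302597]
front n 0
```

Call:
{"op": "send_rows", "data": {"motion": [[0, 0, 0, 0, 0, 2, 1], [0, 0, 0, 0, 0, 1, 1], [0, 0, 0, 0, 0, 0.6, 1], [0, 0, 0, 0, 0, 0, 1], [0, 0, 0, 0, 0, 0, -1], [0, 0, 0, 0, 0, 0, -1], [0, 0, 0, 0, 0, 0, -1], [0, 0, 0, 0, 0, 0, -1], [0, 0, 0, 0, 0, 0, -1], [0, 0, 0, 0, 0, 0, -1]]}}

```text
time_s: 54.5
eef_pos: [0.4702, -0.1574, 0.0712]
eef_rot: [0.0, 1.0, -0.009, 0.0]
wrist_force: [-0.1, 0.6, -1.0]
opening: 1.0
grasp_force: 0.0
```

Call:
{"op": "send_rows", "data": {"motion": [[0, 0, 0, 0, 0, -10, -1], [0, 0, 0, 0, 0, -30, -1], [0, 0, 0, 0, 0, -40, -1], [0, 0, 0, 0, 0, -40, -1], [0, 0, 0, 0, 0, -40, -1], [0, 0, 0, 0, 0, -40, -1], [0, 0, 0, -40, 20, 0, -1], [0, 0, 0, -40, 20, 0, -1], [0, 0, 0, -40, 20, 0, -1], [0, 0, 0, 0, 0, 0, -1]]}}

```text
time_s: 55.5
eef_pos: [0.3458, -0.2169, 0.2719]
eef_rot: [0.001, 1.0, -0.012, -0.0]
wrist_force: [0.8, 0.5, -0.1]
opening: 1.0
grasp_force: 0.0
```

Run:
```python
from h import *
P=front(); print(); weights(P,.085,.12,(.35,.55,-.3,-.03)); weights(P,.05,.07,(.35,.6,-.3,-.03))
c,P=barcheck('top'); save('t9.png',c,s=1.25); weights(P,.15,.2,(.4,.64,.15,.5)); weights(P,.085,.12,(.35,.55,-.3,-.03))
c=c.astype(int)
yl=(c[...,0]>90)&(c[...,2]<c[...,0]*.6)&(P[...,0]>.6)&(P[...,2]>.03)&(P[...,2]<.075)&(P[...,1]<0)&(P[...,1]>-.33)
p=P[yl]; print('tote',len(p),np.percentile(p,[0.5,99.5],axis=0).round(4))
o=ctrl.get_obs(); print(o['time_s'],o['eef_pos'])
```

```text
front n 0

blob 1529 c [ 470.2 -157.7] sz [26.3 49.5] ang 89.3 ztop 0.1054
blob 858 c [ 515.9 -158.9] sz [58.1 23.4] ang 1.0 ztop 0.0606
blob 570 c [ 434.6 -158. ] sz [24.  39.8] ang 88.7 ztop 0.0606
bar n 158 tilt 0.0058 z0 0.1356
blob 94 c [514.2 347.1] sz [25.6 25.6] ang 86.4 ztop 0.1806
blob 89 c [501.4 280.7] sz [26.1 23.6] ang 73.0 ztop 0.1813
blob 88 c [487.3 218.1] sz [24.1 24. ] ang 81.8 ztop 0.1828
blob 147 c [ 472.5 -155.6] sz [48.8 24.4] ang 0.2 ztop 0.1046
tote 98 [[ 0.6986 -0.2829  0.0344]
 [ 0.8    -0.0357  0.0679]]
55.6 [ 0.34866328 -0.21578435  0.2721261 ]
```

View pics/t9.png

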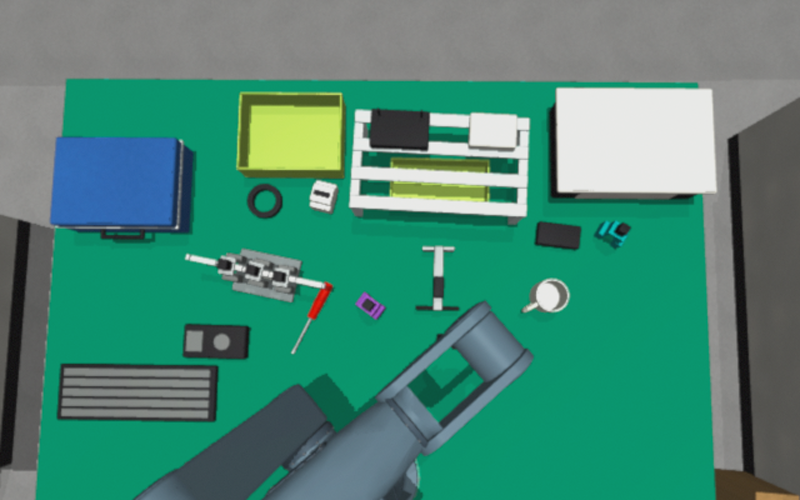

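The tote at (440,180) is empty and back under the shelf. The hook stands at (438,280), and three weights sit on the level bar at (225–283,270). Nothing else has moved.

```bash
python3 -c "
from bench import ctrl
print(ctrl.hand_in())"
```

```text
the job is handed in; nothing more can be done
None
```

I handed the job in at about 56 s: three weights hang on the level bar (left inner, right inner, middle), the empty tote is back under the shelf, the hook stands upright on the bench, and the other things are where they were. The hand-in returned no verdict.

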